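# Shut the spice tins into the fireside store box

### The job

Put the spice tins away: set every square steel tin from the slab into the open bay of the grey store box, then slide the box's sticky shutter fully shut by pushing its two lugs in turn, keeping it square enough that neither end ever gets more than about 25 mm ahead of the other. Then lock it by tapping both wooden wedges down until they stop, and leave the other things on the slab where they are.

Things in the scene. Friction and masses are not known exactly. Their poses are not given: they have to be found in the camera images.
- box: Grey steel store box, fixed, 300 (x) x 350 (y) x 80 mm high. Origin: centre of underside; x points the way the shutter closes (away from the robot), y to its left. Far half: open bay; near half: deck where the shutter parks, with a fixed strap over its middle (60 mm wide, x -150 to -5, top 105 mm above the slab). Side rails reach 90 mm above the slab, the bar at the back (x -146) 104 mm.
- bay (a point): Centre of the bay's floor, at x 75, y 0 of the box, 8 mm above the slab; axes as the box's. The bay is 130 mm (x) by 270 mm (y) inside, its rim 72 mm above its floor. Four tins fit in a row along y.
- lug_left (a point): Middle of the top of the shutter's left push lug: 12 (x) x 40 (y) x 34 mm tall, top 122 mm above the slab, at the shutter's mid-length. Starts at box x -68 to -45 mm, y +95. Push it from behind (-x side) along the box's +x with closed fingers. Home is x +72.5 mm, where this end meets its stop; within 5 mm counts. The strap keeps one from pushing the shutter's middle: use both lugs.
- lug_right (a point): The same point on the right push lug (box y -95). The track is sticky: pushing one lug moves that end and leaves the other end about where it is; the push needed is 4 N plus about 125 N per m/s (8 N at 30 mm/s), and the shutter stays where it is left.
- shutter (a joint): How far the shutter (bright steel plate, 145 (x) x 310 (y) x 8 mm, top 88 mm above the slab, two lugs on it) is turned in its track, rad, 0 square, positive (counter-clockwise from above) when the right end is ahead. The lugs are 190 mm apart: 0.1 rad is one lug 19 mm ahead of the other. More than 0.17 rad (32 mm) jams it and spoils the job.
- wedge_left (a joint): Travel of the left wooden wedge, m: 0 fully out, 0.030 driven down to its dead stop; 0.027 counts as home. Starts between 0 and 0.008. Moving it takes 7 N plus 60 N per m/s; it stays where it is left. It can go down only behind the closed shutter: otherwise its foot lands on the shutter plate.
- wedge_right (a joint): The same for the right wooden wedge.
- wedge_left_top (a point): Centre of the flat top, 16 (x) x 22 mm (y), of the left wedge: pale wood, standing in a dark steel bracket at the box's left rail (box x -17, y +155 mm). The top is 162 mm above the slab when out and 132 mm when home; the bracket's top is 125 mm above the slab. Tap or press it straight down.
- wedge_right_top (a point): The same for the right wedge (box y -155 mm).
- tin1: A square bare-steel spice tin, 40 by 40 mm and 55 mm tall, with a round dark cap 30 mm across and 8 mm high on top, 0.08 to 0.17 kg. Origin: centre of its underside, z up through the cap, x and y square to its sides. All tins are alike; between two and four are there.
- tin2: A square bare-steel spice tin, 40 by 40 mm and 55 mm tall, with a round dark cap 30 mm across and 8 mm high on top, 0.08 to 0.17 kg. Origin: centre of its underside, z up through the cap, x and y square to its sides. All tins are alike; between two and four are there.
- tin3: A square bare-steel spice tin, 40 by 40 mm and 55 mm tall, with a round dark cap 30 mm across and 8 mm high on top, 0.08 to 0.17 kg. Origin: centre of its underside, z up through the cap, x and y square to its sides. All tins are alike; between two and four are there.
- tin4: A square bare-steel spice tin, 40 by 40 mm and 55 mm tall, with a round dark cap 30 mm across and 8 mm high on top, 0.08 to 0.17 kg. Origin: centre of its underside, z up through the cap, x and y square to its sides. All tins are alike; between two and four are there.
- cooker_lid: Round steel pressure-cooker lid, 220 mm across, with a black handle, lying on the slab. Not part of the job; origin at the centre of its underside.
- jar: White ceramic jar, 104 mm across, 134 mm tall. Not part of the job; origin at the centre of its underside.
- chimta: Pair of steel chimta tongs, 280 mm long, lying on the slab. Not part of the job; origin at the centre of its underside.
- plate: Blue plastic plate, 170 mm across. Not part of the job; origin at the centre of its underside.
- soap: Empty push-button soap dispenser, 66 mm across, 162 mm tall. Not part of the job; origin at the centre of its underside.
- clay_cup: Terracotta cup, 64 mm across, 70 mm tall. Not part of the job; origin at the centre of its underside.

How it is judged:
On the way, in this order (a step that is already met when the one before it is completed fails the run):
1. every tin that is there is in the bay (x of tin1 in the frame of bay between -0.07 and 0.07 m and y of tin1 in the frame of bay between -0.14 and 0.14 m and z of tin1 in the frame of bay between -0.006 and 0.066 m and x of tin2 in the frame of bay between -0.07 and 0.07 m and y of tin2 in the frame of bay between -0.14 and 0.14 m and z of tin2 in the frame of bay between -0.006 and 0.066 m and x of tin3 in the frame of bay between -0.07 and 0.07 m and y of tin3 in the frame of bay between -0.14 and 0.14 m and z of tin3 in the frame of bay between -0.006 and 0.066 m and x of tin4 in the frame of bay between -0.07 and 0.07 m and y of tin4 in the frame of bay between -0.14 and 0.14 m and z of tin4 in the frame of bay between -0.006 and 0.066 m), for 0.2 s.
2. both ends of the shutter are home (x of each of lug_left, lug_right in the frame of box above 0.0675 m), for 0.2 s.
3. both wedges are driven down to their stops (value of joint each of wedge_left, wedge_right above 0.027 m), for 0.2 s.
At the end, for the whole second after the job is handed in: Every tin present rests inside the bay, both shutter lugs are within 5 mm of home, and both wedges are within 3 mm of their stops (all of step 1 and all of step 2 and all of step 3 and linear speed of each of tin1, tin2, tin3, tin4 below 0.02 m/s); the robot touches nothing.
It fails at once if the shutter is racked by more than 0.17 rad (one lug 32 mm ahead of the other) (value of joint shutter above 0.17 rad or value of joint shutter below -0.17 rad).
It fails at once if one of the other things on the slab is moved more than 40 mm (distance of any of cooker_lid, jar, chimta, plate, soap, clay_cup from where it was at the start of the episode above 0.04 m).
Of tin1, tin2, tin3, tin4 only 2 to 4 are there at a start; the rules pass over those that are not, and their reading is None.
At some moment in a run one of tin1, tin2, tin3, tin4 may be knocked a few centimetres aside while the robot is not near it.
Once in a run the grip may slacken for a moment while it holds something.
It also fails if it takes over 210 s, if anything falls off the work surface, if the arm or the gripper's body presses on something with over 40 N, if the wrist force passes 120 N, or if a joint passes its speed limit or range.

### The arm

A 7-joint arm with a two-finger parallel gripper is mounted at the origin on the work surface. World frame = base frame: x ahead of the robot, y to its left, z up, the work surface at z = 0. Lengths are in m, angles in rad, forces in N, time in s.
With the tool pointing down it reaches from about 0.35 to 0.9 m from the base axis. Payload 8.1 kg.
Tool frame: the origin (TCP) lies midway between the tips of the shut fingers; the grasp point (between the pads) lies 19 mm behind it; y points along the fingers, z is the direction in which the jaws open and shut, and the axes are right-handed (so a half turn about y gives the same grasp; the last joint's range is limited). The gripper opens to 85 mm and grips with 20 to 120 N. Pads are 22 mm wide; open, the fingers measure 114 mm over their backs; the gripper's body (76 mm by 85 mm) begins 54 mm behind the grasp point. The pads swing forward as they close: fully open they stand 13 mm farther back than shut.
Start: joints at [1.176, 0.434, 0.025, 1.573, -0.012, 1.134, -0.075], TCP at [0.18, -0.599, 0.231] pointing down, gripper open.
Joint ranges: [-2.62, 2.62], [-0.44, 2.09], [-1.27, 1.32], [0.08, 2.57], [-1.32, 4.46], [0.12, 2], [-2.74, 2.74]. Speed limits (rad/s): [2.22, 2.22, 3.01, 3.01, 3.14, 3.14, 3.14].

### API

Orientations are given as a unit quaternion [w, x, y, z].
In Python, from rig import * gives the robot as it stands. The module is installed in compiled form; this text tells all that it offers.
- The arm moves only by the tool carry_out, never from a script. Its arguments are lists of equal length, an entry for each row: "offset": the shift along the tool's x, y, z in cm, a list of three; "turn": the turn about the tool's y in rad. A call has 1 to 12 rows; each row is the pose to reach, as a shift and turn from the pose commanded when the call began, along the tool's axes at that moment; what a row does not reach only later rows make up. A row lasts 1/10 s, in which the tool goes at most 50 mm and 8.59 degrees, less where a joint would pass 70% of its speed; a pose out of reach is approached as far as the arm can. A call with a gripper value outside its range is refused whole. "claw" is the finger opening in cm, from 0 to 8.54, set as the call begins (left out, the last holds). The fingers move at their own pace and stop on an object; "squeeze" is the grip in N (left out, the last holds). Time passes only in rows, so rows that repeat a pose let the fingers close. It gives the time, the measured TCP pose, the force and the opening at its end, in the units of the state.
- state(): the state, without advancing time (a new reading comes with each control period).
- read_camera(name): name is "scene" or "top" or "wrist"; returns the picture (400x640x3 uint8, red, green, blue); there is no depth.
- get_calibration(name): a dict with "fx", "fy", "cx", "cy" (pixels), "R" (3x3) and "t" (3): a world point X has camera coordinates R X + t; the wrist camera has in their place "T_tool_cam" (4x4, takes a point from camera to tool coordinates, whose origin is the TCP and whose axes are the tool frame's). Camera axes: x right, y down, z forward; pixel columns grow to the right and rows downward; lengths in m; the calibration is good to about 2 mm. A picture is of the moment at which its call begins: read the wrist's pose just before it. get_calibration takes no time and is no camera call.
- finish_job(): hands the job in, once; it reports no verdict.
The state is a dict: "time": time; "joint_pos": joint angles; "dq": joint speeds; "effort": joint torques, N m; "tcp_pos": TCP position; "ee_rot": TCP orientation; "contact_force": force on the tool from outside, world axes, zero at the start; "ft_torque": the same for the moment, N m; "width": finger opening in m.
Only numpy, scipy, OpenCV 4.12 (cv2) and the standard library are available. Lean on these libraries where they do the work, as an engineer would, in place of code of your own. Each camera call takes 0.05 s, during which the arm holds its last target.

## Working session

There is one attempt and no reset: what is moved stays moved. The work goes in short steps, Python scripts to look and compute and a tool call to move; the robot and the scene stay as the last step left them, time stands still between calls to the robot, and variables do not carry over. Pictures are saved under pics/ and viewed, and the job is handed in when it is done.

Besides the shell and the picture viewer there is one more tool, called after "Request:" by a JSON object that holds its "op" and its "data". carry_out: Moves the arm, as the interface text tells. Its arguments: {"type":"object","properties":{"offset":{"type":"array","items":{"type":"array","items":{"type":"number"}}},"turn":{"type":"array","items":{"type":"number"}},"claw":{"type":"number"},"squeeze":{"type":"number"}},"required":["offset","turn"]}

```bash
mkdir -p pics
python3 - <<'E'
from rig import *
import cv2, numpy as np
s=state(); print(s)
for n in ["scene","top","wrist"]:
    im=read_camera(n); cv2.imwrite(f"pics/{n}0.png",im[:,:,::-1]); c=get_calibration(n); print(n,c)
E
```

```text
{'time': 0.0, 'joint_pos': array([ 1.17639512,  0.43522294,  0.02497685,  1.57411228, -0.01155413,
        1.1339829 , -0.07508916]), 'dq': array([-0.00100756, -0.0012057 , -0.00216795,  0.00174768, -0.00036967,
       -0.00022258,  0.00063864]), 'effort': array([-1.07984539e-03, -6.70467710e+01,  1.02412205e+00, -3.16218781e+01,
        1.54463860e-02,  1.22012990e-02,  1.47206219e-05]), 'tcp_pos': array([ 0.17958128, -0.5981153 ,  0.23052018]), 'ee_rot': array([ 0.10264056, -0.1029325 ,  0.70013586, -0.69905621]), 'contact_force': array([ 0.35171512,  0.20711656, -0.1646129 ]), 'ft_torque': array([ 0.05464338,  0.02642861, -0.00780666]), 'width': 0.08537883305181494}
scene {'fx': 511.3500299799707, 'fy': 511.3500299799707, 'cx': 323.31746889520076, 'cy': 200.7949742369152, 'R': array([[-8.74253966e-01,  4.85468834e-01, -1.18830608e-04],
       [ 4.22108622e-01,  7.60031111e-01, -4.94142713e-01],
       [-2.39800572e-01, -4.32056386e-01, -8.69380794e-01]]), 't': array([ 0.48372845, -0.17742356,  2.05517905])}
top {'fx': 382.69100130989773, 'fy': 382.69100130989773, 'cx': 319.0711362246346, 'cy': 200.02412770036148, 'R': array([[ 0.01316948, -0.99944555,  0.03058028],
       [-0.99072692, -0.01717843, -0.13477788],
       [ 0.13522847, -0.02852175, -0.99040384]]), 't': array([-0.02676042,  0.55184993,  1.1169923 ])}
wrist {'fx': 280.8250741288092, 'fy': 280.8250741288092, 'cx': 316.8202618452589, 'cy': 198.26575127102814, 'T_tool_cam': array([[ 3.33030004e-04,  9.52143578e-01,  3.05650939e-01,
        -7.93532740e-02],
       [ 2.21050351e-03, -3.05650910e-01,  9.52141079e-01,
        -1.41933132e-01],
       [ 9.99997501e-01,  3.58550925e-04, -2.20650764e-03,
         9.60363544e-04],
       [ 0.00000000e+00,  0.00000000e+00,  0.00000000e+00,
         1.00000000e+00]])}
```

View pics/scene0.png

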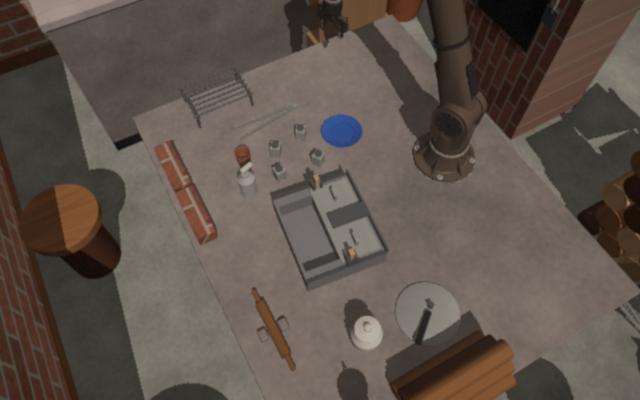

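View pics/top0.png

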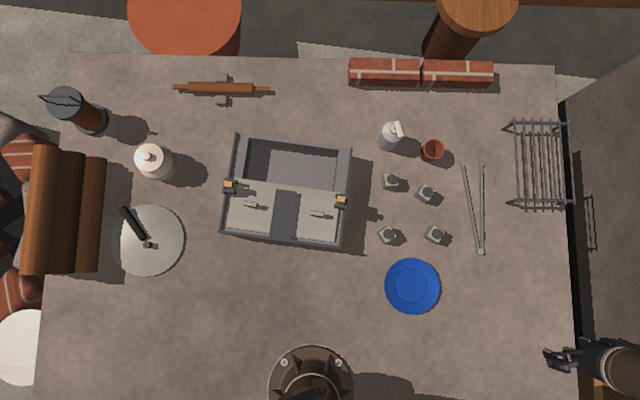

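View pics/wrist0.png

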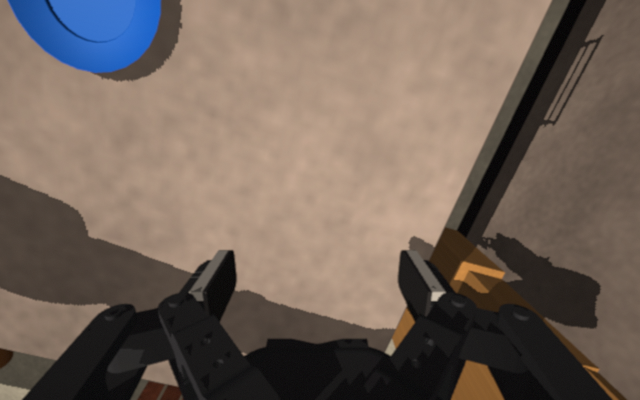

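Four tins at top pixels about (391,181), (426,193), (389,236), (435,235). The box centre is near (287,190), and the wedges are orange. I'll zoom in next.

```bash
cat > h.py <<'E'
import numpy as np, cv2
from rig import *
from scipy.spatial.transform import Rotation as Ro
def rot(q): return Ro.from_quat([q[1],q[2],q[3],q[0]]).as_matrix()
def ray(cam,uv,z,T=None):
    c=get_calibration(cam)
    d=np.array([(uv[0]-c['cx'])/c['fx'],(uv[1]-c['cy'])/c['fy'],1.])
    if 'R' in c: R,t=c['R'],c['t']; o=-R.T@t; w=R.T@d
    else:
        M=T@c['T_tool_cam']; o=M[:3,3]; w=M[:3,:3]@d
    return o+w*(z-o[2])/w[2]
def proj(cam,X,T=None):
    c=get_calibration(cam)
    if 'R' in c: p=c['R']@np.asarray(X)+c['t']
    else:
        M=np.linalg.inv(T@c['T_tool_cam']); p=M[:3,:3]@np.asarray(X)+M[:3,3]
    return np.array([c['fx']*p[0]/p[2]+c['cx'],c['fy']*p[1]/p[2]+c['cy']])
def toolT():
    s=state(); T=np.eye(4); T[:3,:3]=rot(s['ee_rot']); T[:3,3]=s['tcp_pos']; return T,s
def save(im,name): cv2.imwrite('pics/'+name,im[:,:,::-1])
E
python3 - <<'E'
from h import *
T,s=toolT(); print(T.round(3))
im=cv2.imread('pics/top0.png')
cv2.imwrite('pics/a.png',cv2.resize(im[120:260,210:360],None,fx=5,fy=5,interpolation=cv2.INTER_CUBIC)[:600*1])
cv2.imwrite('pics/b.png',cv2.resize(im[110:260,360:500],None,fx=5,fy=4,interpolation=cv2.INTER_CUBIC))
E
```

```text
[[-0.958 -0.     0.288  0.18 ]
 [-0.288  0.001 -0.958 -0.598]
 [ 0.    -1.    -0.001  0.231]
 [ 0.     0.     0.     1.   ]]
```

Run:
```python
import cv2
im=cv2.imread('pics/top0.png')
cv2.imwrite('pics/a1.png',cv2.resize(im[125:260,210:360],None,fx=4.4,fy=4.4,interpolation=cv2.INTER_CUBIC))
cv2.imwrite('pics/b1.png',cv2.resize(im[120:260,360:500],None,fx=4.2,fy=4.2,interpolation=cv2.INTER_CUBIC))
```

```text
(no output)
```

View pics/a1.png

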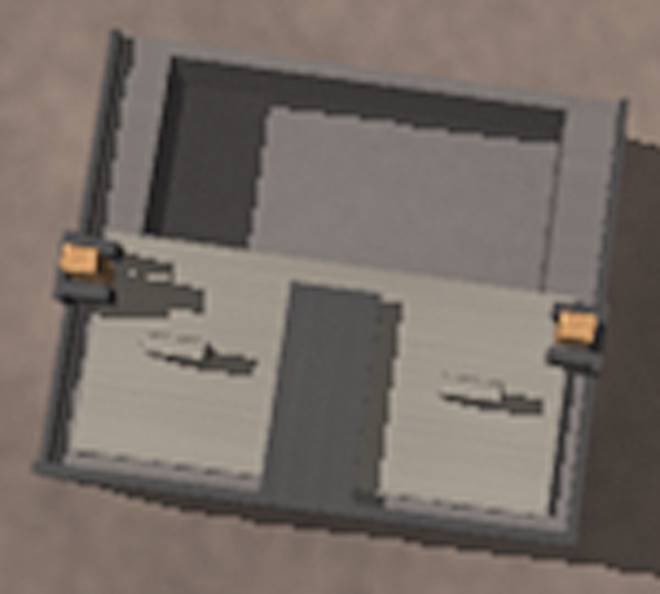

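View pics/b1.png

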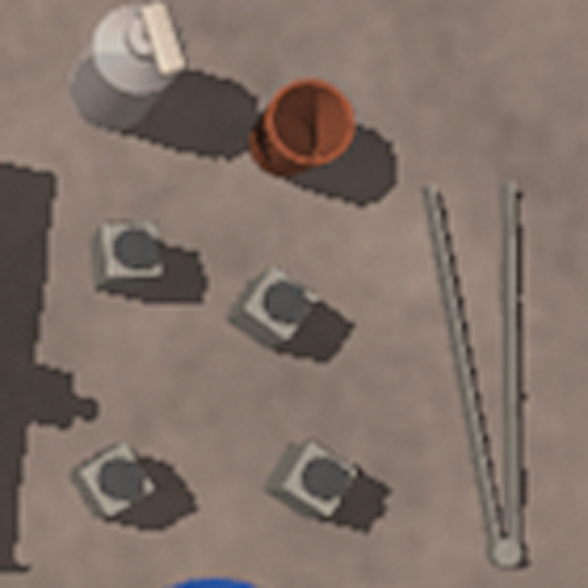

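```bash
python3 - <<'E'
from h import *
f=lambda p,k,o:(p[0]/k+o[0],p[1]/k+o[1])
A=lambda p,z:ray('top',f(p,4.4,(210,125)),z)
B=lambda p,z:ray('top',f(p,4.2,(360,120)),z)
P={n:A(p,z) for n,p,z in [('FL',(115,35),.09),('FR',(625,100),.09),('NL',(40,470),.104),('NR',(575,540),.104),('WL',(80,257),.16),('WR',(577,327),.16),('bayFL',(175,57),.08),('bayFR',(565,112),.08)]}
for n in P: print(n,P[n].round(3))
for a,b in [('FL','FR'),('NL','NR'),('WL','WR'),('FL','NL'),('FR','NR'),('bayFL','bayFR')]:
    d=P[a]-P[b]; print(a,b,np.linalg.norm(d[:2]).round(3),np.degrees(np.arctan2(d[1],d[0])).round(1))
for i,p in enumerate([(137,248),(287,302),(123,479),(327,479)]): 
    X=B(p,.063);print(i+1,X.round(3),proj('scene',X).round(1))
for n in ['WL','WR']: print(proj('scene',P[n]).round(1))
for p in [(95,225),(153,220),(163,265),(103,278)]: print(B(p,.055).round(3))
E
python3 - <<'E'
import cv2
im=cv2.imread('pics/scene0.png')
cv2.imwrite('pics/c1.png',cv2.resize(im[110:290,220:400],None,fx=3.3,fy=3.3,interpolation=cv2.INTER_CUBIC))
E
```

```text
FL [0.739 0.229 0.09 ]
FR [ 0.702 -0.112  0.09 ]
NL [0.449 0.261 0.104]
NR [ 0.409 -0.079  0.104]
WL [0.576 0.23  0.16 ]
WR [ 0.538 -0.074  0.16 ]
bayFL [0.728 0.19  0.08 ]
bayFR [ 0.696 -0.072  0.08 ]
FL FR 0.343 83.8
NL NR 0.342 83.4
WL WR 0.307 82.9
FL NL 0.292 -6.4
FR NR 0.294 -6.5
bayFL bayFR 0.265 83.0
1 [ 0.616 -0.237  0.063] [278.9 167.2]
2 [ 0.579 -0.344  0.063] [275.2 143.5]
3 [ 0.452 -0.225  0.063] [318.1 152.3]
4 [ 0.454 -0.369  0.063] [300.4 126.7]
[351.3 250.1]
[316.8 176.7]
[ 0.634 -0.209  0.055]
[ 0.638 -0.25   0.055]
[ 0.605 -0.257  0.055]
[ 0.595 -0.214  0.055]
```

View pics/c1.png

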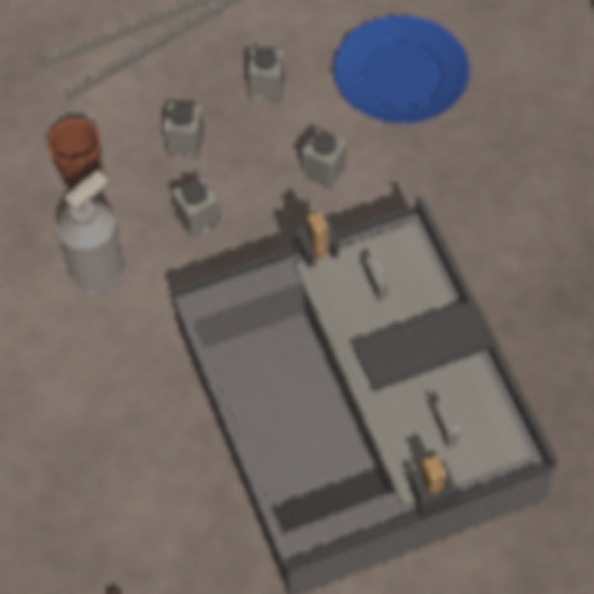

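Request:
{"op": "carry_out", "data": {"offset": [[-4, 0, -3], [-8, 0, -6], [-12, 0, -8.5], [-16, 0, -11], [-20, 0, -14], [-24, 0, -17], [-28, 0, -20], [-32, 0, -22.5], [-32, 0, -22.5], [-32, 0, -22.5], [-32, 0, -22.5]], "turn": [0, 0, 0, 0, 0, 0, 0, 0, 0, 0, 0], "claw": 8, "squeeze": 40}}

```text
time: 1.25
tcp_pos: [0.4206, -0.2921, 0.2311]
ee_rot: [-0.102, 0.103, -0.7, 0.7]
contact_force: [0.6, -0.2, 0.8]
width: 0.0803
```

Run:
```python
from h import *
T,s=toolT(); print(s['time'],T.round(3)); im=read_camera('wrist'); save(im,'w1.png'); np.save('w1T.npy',T)
for X in [[ 0.616,-0.237,.063],[ 0.579,-0.344,.063],[.452,-.225,.063],[.454,-.369,.063]]: print(proj('wrist',X,T).round(0))
```

```text
1.25 [[-0.958 -0.001  0.286  0.421]
 [-0.286 -0.    -0.958 -0.292]
 [ 0.001 -1.     0.     0.231]
 [ 0.     0.     0.     1.   ]]
[320. -34.]
[413.  47.]
[265. 137.]
[390. 173.]
```

View pics/w1.png

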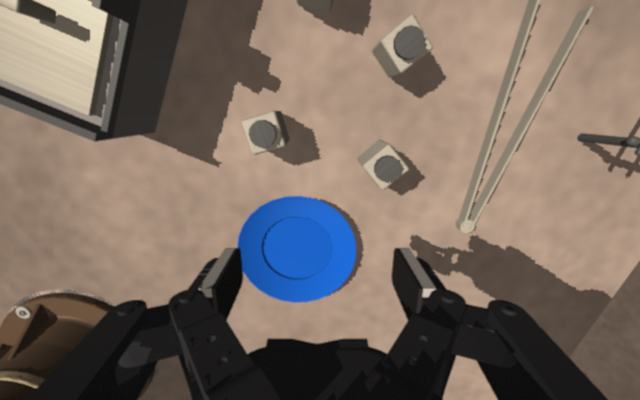

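The wrist view has tin3's cap at (264,133), tin4's at (388,168) and tin2's at (411,43). All three are close to where I predicted. Next I'll measure the tin corners.

Run:
```python
from h import *
im=cv2.imread('pics/w1.png')
a=im[0:210,220:450]; cv2.imwrite('pics/w1z.png',cv2.resize(a,None,fx=2.8,fy=2.8,interpolation=cv2.INTER_CUBIC))
T=np.load('w1T.npy'); hsv=cv2.cvtColor(im,cv2.COLOR_BGR2HSV)
for c in [(411,43),(264,133),(388,167)]:
    print(c,im[c[1],c[0]],[im[c[1]+dy,c[0]+dx].tolist() for dx,dy in[(-14,8),(14,-10),(-12,12),(30,10)]])
```

```text
(411, 43) [88 92 96] [[79, 85, 88], [124, 143, 162], [54, 56, 58], [131, 150, 177]]
(264, 133) [ 91  96 101] [[153, 174, 187], [90, 103, 110], [167, 190, 204], [70, 81, 94]]
(388, 167) [ 92  98 101] [[163, 187, 200], [63, 72, 82], [166, 190, 204], [64, 73, 85]]
```

View pics/w1z.png

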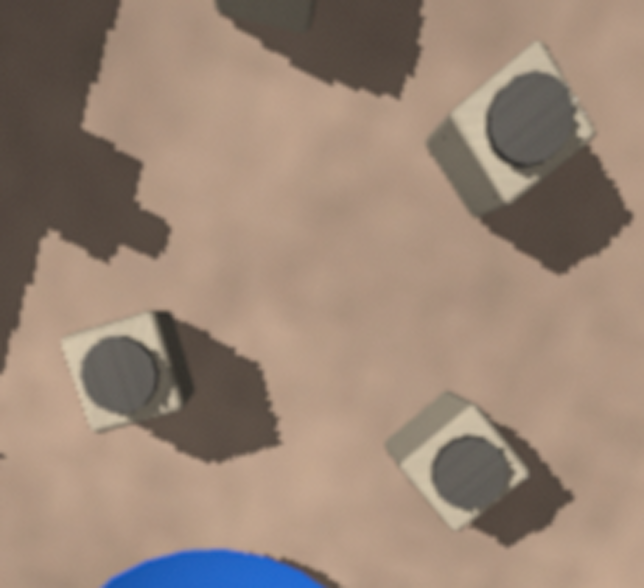

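Corners read off the zoomed crop for tin2, tin3 and tin4.

Run:
```python
from h import *
T=np.load('w1T.npy')
Q={2:[(452,119),(540,42),(594,130),(506,203)],3:[(62,341),(152,312),(185,405),(98,432)],4:[(401,461),(474,405),(528,472),(456,530)]}
cap={2:(533,118),3:(120,373),4:(472,472)}
f=lambda p,z:ray('wrist',(p[0]/2.8+220,p[1]/2.8),z,T)
for k in Q:
    P=np.array([f(p,.055) for p in Q[k]])[:,:2]
    c,sz,an=cv2.minAreaRect(P.astype(np.float32)*1000)
    d=np.roll(P,-1,0)-P; ang=np.degrees(np.arctan2(d[:,1],d[:,0]))%90
    print(k,P.mean(0).round(4),f(cap[k],.063).round(4),np.linalg.norm(d,axis=1).round(4),ang.round(1))
B=lambda p,z:ray('top',(p[0]/4.2+360,p[1]/4.2+120),z)
```

```text
2 [ 0.5811 -0.3393] [ 0.582  -0.3402  0.063 ] [0.0378 0.0356 0.0382 0.0354] [56.1 55.6 55.9 55. ]
3 [ 0.4544 -0.2217] [ 0.4552 -0.2213  0.063 ] [0.0373 0.0374 0.0372 0.0374] [33.5 34.6 33.5 34.8]
4 [ 0.4575 -0.3642] [ 0.4577 -0.3653  0.063 ] [0.0361 0.0365 0.0372 0.0383] [55.6 58.4 58.4 56.6]
```

Request:
{"op": "carry_out", "data": {"offset": [[-2.6, 2, -2.9], [-5.3, 5, -5.8], [-5.3, 9, -5.8], [-5.3, 13, -5.8], [-5.3, 16, -5.8], [-5.3, 18.5, -5.8], [-5.3, 20.5, -5.8], [-5.3, 21.8, -5.8], [-5.3, 21.8, -5.8]], "turn": [-0.1, -0.2, -0.3, -0.3, -0.3, -0.3, -0.3, -0.3, -0.3]}}

```text
time: 2.2
tcp_pos: [0.4542, -0.221, 0.0119]
ee_rot: [0.205, -0.206, 0.677, -0.676]
contact_force: [-0.3, 0.3, 0.5]
width: 0.0799
```

Request:
{"op": "carry_out", "data": {"offset": [[0, 0, 0], [0, 0, 0], [0, 0, 0], [0, 0, 0], [0, 0, 0], [0, -3, 0], [0, -6, 0]], "turn": [0, 0, 0, 0, 0, 0, 0], "claw": 2.5, "squeeze": 50}}

```text
time: 2.9
tcp_pos: [0.455, -0.22, 0.0739]
ee_rot: [0.206, -0.207, 0.677, -0.676]
contact_force: [0.8, -0.5, -1.5]
width: 0.0394
```

Request:
{"op": "carry_out", "data": {"offset": [[0, -4, 0], [0, -8, 0], [-2, -11.5, -0.4], [-5, -13, -1], [-9, -13, -1.6], [-13, -13, -2.4], [-17, -13, -3], [-21, -13, -3.8], [-25, -13, -4.5], [-26.2, -13, -4.6], [-26.2, -13, -4.6]], "turn": [0, 0, -0.12, -0.24, -0.36, -0.48, -0.6, -0.72, -0.84, -0.86, -0.86]}}

```text
time: 4.0
tcp_pos: [0.6482, -0.0337, 0.2031]
ee_rot: [0.47, -0.47, 0.529, -0.528]
contact_force: [-1.0, 0.2, -0.6]
width: 0.0395
```

Run:
```python
from h import *
T,s=toolT(); print(s['time'],T.round(3),s['width']); im=read_camera('wrist'); save(im,'w2.png'); np.save('w2T.npy',T)
ux=np.array([.9932,-.1167,0]);uy=np.array([.1167,.9932,0]);O=np.array([.574,.0755,0])
b=lambda x,y,z:O+x*ux+y*uy+np.array([0,0,z])
im=im[:,:,::-1].copy()
for p in [(10,135,80),(140,135,80),(140,-135,80),(10,-135,80),(150,175,90),(150,-175,90),(-17,155,160),(-17,-155,160),(85,-101,8),(85,-34,8),(85,34,8),(85,101,8)]:
    u=proj('wrist',b(p[0]/1e3,p[1]/1e3,p[2]/1e3),T); print(p,u.round(0)); cv2.circle(im,tuple(int(v) for v in u.round()),3,(0,0,255),1)
cv2.imwrite('pics/w2m.png',im)
```

```text
4.0 [[-0.116  0.     0.993  0.648]
 [-0.993  0.001 -0.116 -0.034]
 [-0.001 -1.    -0.     0.203]
 [ 0.     0.     0.     1.   ]] 0.039532889125384274
(10, 135, 80) [ 211. -116.]
(140, 135, 80) [ 389. -117.]
(140, -135, 80) [368. 225.]
(10, -135, 80) [241. 225.]
(150, 175, 90) [ 413. -207.]
(150, -175, 90) [377. 265.]
(-17, 155, 160) [  78. -315.]
(-17, -155, 160) [181. 290.]
(85, -101, 8) [315. 176.]
(85, -34, 8) [315. 120.]
(85, 34, 8) [315.  55.]
(85, 101, 8) [315. -19.]
```

View pics/w2m.png

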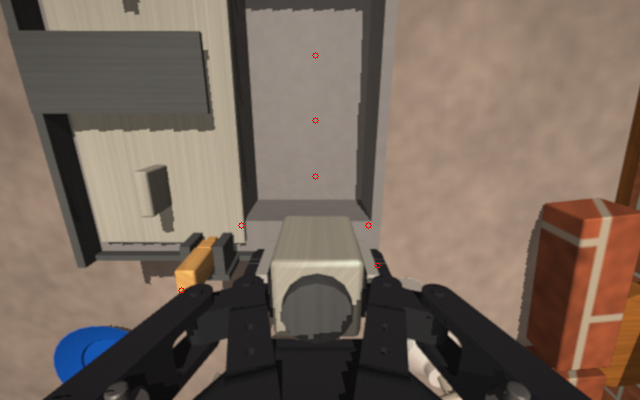

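Tin3 is held, and the predicted bay corners line up with the picture. Lowering it now.

Request:
{"op": "carry_out", "data": {"offset": [[0, 4, 0], [0, 8, 0], [0, 12, 0], [0, 15, 0], [0, 17, 0], [0, 17.9, 0], [0, 17.9, 0], [0, 17.9, 0]], "turn": [0, 0, 0, 0, 0, 0, 0, 0]}}

```text
time: 4.85
tcp_pos: [0.6477, -0.037, 0.0253]
ee_rot: [-0.469, 0.469, -0.529, 0.53]
contact_force: [0.2, 0.0, 0.4]
width: 0.0394
```

Request:
{"op": "carry_out", "data": {"offset": [[0, 0, 0], [0, 0, 0], [0, 0, 0], [0, -4, 0], [0, -8, 0], [0, -12, 0], [0, -16, 0], [0, -18, 0]], "turn": [0, 0, 0, 0, 0, 0, 0, 0], "claw": 6}}

```text
time: 5.65
tcp_pos: [0.6491, -0.0358, 0.2097]
ee_rot: [-0.471, 0.467, -0.527, 0.531]
contact_force: [1.0, 0.1, 0.6]
width: 0.0602
```

Run:
```python
from h import *
T,s=toolT(); print(s['time'],s['width']); im=read_camera('top'); save(im,'t2.png')
cv2.imwrite('pics/t2z.png',cv2.resize(im[110:270,210:500,::-1],None,fx=2.7,fy=2.7,interpolation=cv2.INTER_CUBIC))
```

```text
5.65 0.06021350885562467
```

View pics/t2z.png

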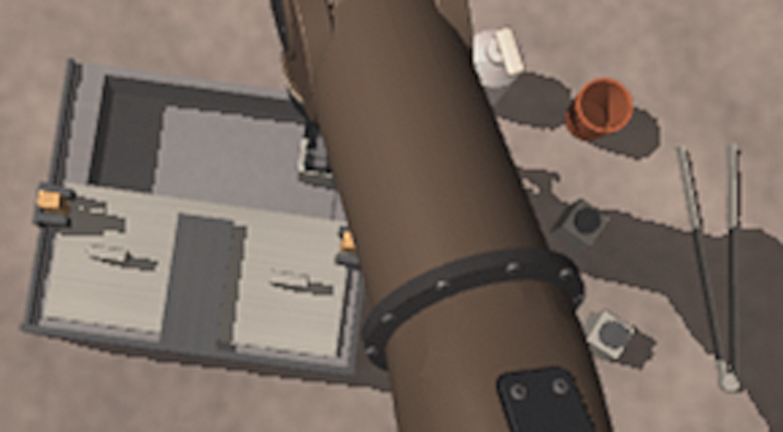

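Tin3 appears to be in the bay. Tin2 at (427,191) and tin4 at (437,233) haven't moved.

```bash
cat >> h.py <<'E'
def plan(x,y,z,ang):
    T,s=toolT(); R=T[:3,:3]; d=R.T@(np.array([x,y,z])-T[:3,3])
    a=np.degrees(np.arctan2(R[1,2],R[0,2])); t=(ang-a+180)%360-180
    print('now',T[:3,3].round(4),'zang',a.round(1),'j',s['joint_pos'].round(2),'w',round(s['width'],4),'t',s['time'])
    print(' offset cm',(d*100).round(2),'turn',round(-np.radians(t),3))
E
python3 - <<'E'
from h import *
im=cv2.imread('pics/top0.png'); m=((im[:,:,0]>120)&(im[:,:,2]<80)).astype(np.uint8); M=cv2.moments(m); c=(M['m10']/M['m00'],M['m01']/M['m00'])
print(c,ray('top',c,.012).round(3), m.sum())
plan(.4577,-.3648,.012,57.3); plan(.4577,-.3648,.012,-32.7)
E
```

```text
(411.48979591836735, 285.73061224489794) [ 0.3   -0.301  0.012] 2450
now [ 0.6501 -0.0357  0.212 ] zang -6.9 j [ 0.27  0.53 -0.46  1.51  0.25  1.15 -0.36] w 0.06 t 5.7
 offset cm [ 34.99  19.81 -15.37] turn -1.12
now [ 0.6501 -0.0357  0.212 ] zang -6.9 j [ 0.27  0.53 -0.46  1.51  0.25  1.15 -0.36] w 0.06 t 5.7
 offset cm [ 34.99  19.81 -15.37] turn 0.451
```

Request:
{"op": "carry_out", "data": {"offset": [[4, 0, -1.7], [8, 0, -3.4], [12, 0, -5.1], [16, 0, -7], [20, 0, -8.8], [24, 0, -10.5], [28, 1, -12.3], [32, 3, -14], [34.9, 6, -15.3], [34.9, 10, -15.3], [34.9, 13, -15.3]], "turn": [0.05, 0.1, 0.15, 0.2, 0.25, 0.3, 0.35, 0.4, 0.45, 0.45, 0.45], "claw": 8}}

```text
time: 6.8
tcp_pos: [0.4526, -0.3659, 0.0733]
ee_rot: [-0.338, 0.339, -0.621, 0.621]
contact_force: [0.1, 0.6, -0.2]
width: 0.0805
```

Request:
{"op": "carry_out", "data": {"offset": [[0, 3, 0], [0, 5, 0], [0, 6.1, 0], [0, 6.1, 0]], "turn": [0, 0, 0, 0]}}

```text
time: 7.2
tcp_pos: [0.4535, -0.3641, 0.0126]
ee_rot: [0.339, -0.34, 0.621, -0.62]
contact_force: [-1.3, -0.5, 0.5]
width: 0.0798
```

Request:
{"op": "carry_out", "data": {"offset": [[0, 0, 0], [0, 0, 0], [0, 0, 0], [0, 0, 0], [0, 0, 0], [0, -4, 0], [0, -8, 0], [0, -12, 0], [0, -16, 0], [0, -19, 0], [0, -19, 0]], "turn": [0, 0, 0, 0, 0, 0, 0, 0, 0, 0, 0], "claw": 2.5}}

```text
time: 8.3
tcp_pos: [0.4563, -0.3655, 0.2085]
ee_rot: [-0.341, 0.338, -0.618, 0.623]
contact_force: [0.7, -1.0, -0.3]
width: 0.0393
```

Run:
```python
from h import *
plan(.6544,.0318,.204,-6.7)
```

```text
now [ 0.4563 -0.3655  0.2085] zang -32.6 j [ 0.81  0.41 -0.31  1.69  0.14  1.06 -0.12] w 0.0393 t 8.3
 offset cm [-44.15   0.39  -4.73] turn -0.452
```

Request:
{"op": "carry_out", "data": {"offset": [[-4, 0, -0.4], [-8.5, 0, -0.9], [-13, 0, -1.4], [-17.5, 0, -1.9], [-22, 0, -2.4], [-26.5, 0, -2.9], [-31, 0, -3.3], [-35.5, 0, -3.8], [-40, 0, -4.3], [-43, 0, -4.6], [-44, 0, -4.7], [-44, 0, -4.7]], "turn": [-0.05, -0.1, -0.15, -0.2, -0.25, -0.3, -0.35, -0.4, -0.45, -0.45, -0.45, -0.45]}}

```text
time: 9.5
tcp_pos: [0.6513, 0.0335, 0.2024]
ee_rot: [0.47, -0.47, 0.529, -0.528]
contact_force: [-0.5, -0.5, -0.3]
width: 0.0396
```

Run:
```python
from h import *
plan(.6544,.0318,.024,-6.7)
im=read_camera('wrist'); save(im,'w3.png')
```

```text
now [0.6513 0.0335 0.2024] zang -6.7 j [ 0.17  0.55 -0.48  1.51  0.27  1.15 -0.47] w 0.0396 t 9.5
 offset cm [ 0.14 17.84  0.35] turn 0.001
```

View pics/w3.png

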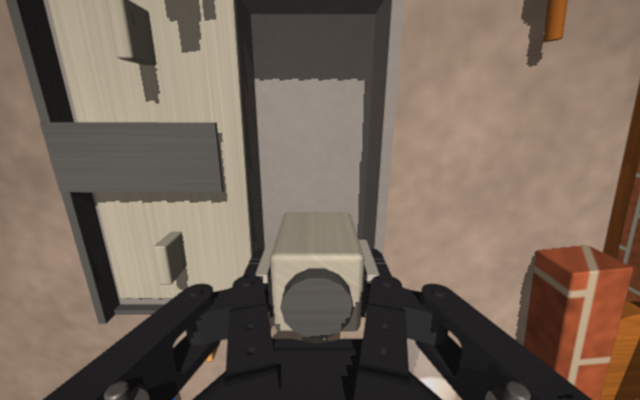

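Tin4 is held above the middle of the bay. Lowering it.

Request:
{"op": "carry_out", "data": {"offset": [[0, 4, 0.2], [0, 8, 0.3], [0, 12, 0.3], [0, 15, 0.3], [0, 17, 0.3], [0, 17.9, 0.3], [0, 17.9, 0.3], [0, 17.9, 0.3]], "turn": [0, 0, 0, 0, 0, 0, 0, 0]}}

```text
time: 10.35
tcp_pos: [0.6548, 0.0296, 0.0249]
ee_rot: [-0.469, 0.469, -0.529, 0.53]
contact_force: [0.0, -0.3, -0.5]
width: 0.0396
```

Request:
{"op": "carry_out", "data": {"offset": [[0, 0, 0], [0, 0, 0], [0, 0, 0], [0, -4, 0], [0, -8, 0], [0, -12, 0], [0, -16, 0], [0, -18, 0], [0, -18, 0]], "turn": [0, 0, 0, 0, 0, 0, 0, 0, 0], "claw": 6}}

```text
time: 11.25
tcp_pos: [0.6566, 0.0315, 0.2092]
ee_rot: [-0.471, 0.467, -0.527, 0.531]
contact_force: [-0.7, -0.3, -0.3]
width: 0.0602
```

Run:
```python
from h import *
T,s=toolT(); im=read_camera('top'); save(im,'t3.png')
cv2.imwrite('pics/t3z.png',cv2.resize(im[110:270,210:500,::-1],None,fx=2.7,fy=2.7,interpolation=cv2.INTER_CUBIC))
plan(.5815,-.34,.012,-34.4)
```

```text
now [0.6556 0.0311 0.2067] zang -6.9 j [ 0.18  0.55 -0.48  1.49  0.27  1.16 -0.47] w 0.0602 t 11.3
 offset cm [37.74 19.44 -3.  ] turn 0.481
```

View pics/t3z.png

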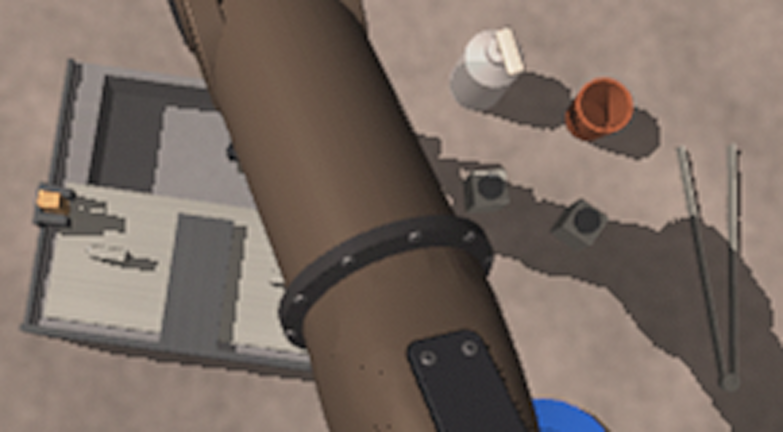

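Tin1 at (391,179) and tin2 at (428,191) are unmoved. Going for tin2.

Request:
{"op": "carry_out", "data": {"offset": [[4, 0, -0.3], [8, 0, -0.6], [12.5, 0, -1], [17, 0, -1.4], [21.5, 0, -1.8], [26, 0, -2.1], [30, 1, -2.4], [34, 3, -2.8], [37.5, 6, -3], [37.7, 10, -3], [37.7, 13, -3]], "turn": [0.05, 0.1, 0.15, 0.2, 0.25, 0.3, 0.35, 0.42, 0.48, 0.48, 0.48], "claw": 8}}

```text
time: 12.4
tcp_pos: [0.5772, -0.3415, 0.0708]
ee_rot: [0.328, -0.33, 0.627, -0.625]
contact_force: [-0.5, -0.2, -0.4]
width: 0.0801
```

Request:
{"op": "carry_out", "data": {"offset": [[0, 3, 0], [0, 5, 0], [0, 6.1, 0], [0, 6.1, 0]], "turn": [0, 0, 0, 0]}}

```text
time: 12.8
tcp_pos: [0.5784, -0.3389, 0.0112]
ee_rot: [0.329, -0.331, 0.626, -0.624]
contact_force: [-0.2, -0.1, -0.2]
width: 0.0802
```

Request:
{"op": "carry_out", "data": {"offset": [[0, 0, 0], [0, 0, 0], [0, 0, 0], [0, 0, 0], [0, 0, 0], [0, -4, 0], [0, -8, 0], [0, -12, 0], [0, -16, 0], [0, -19, 0], [0, -19, 0]], "turn": [0, 0, 0, 0, 0, 0, 0, 0, 0, 0, 0], "claw": 2.5}}

```text
time: 13.9
tcp_pos: [0.5823, -0.3403, 0.209]
ee_rot: [-0.332, 0.328, -0.623, 0.628]
contact_force: [0.2, -0.1, -0.7]
width: 0.0395
```

Run:
```python
from h import *
plan(.6624,.0994,.204,-6.7)
```

```text
now [ 0.5823 -0.3403  0.209 ] zang -34.3 j [ 0.65  0.55 -0.32  1.45  0.18  1.16 -0.3 ] w 0.0395 t 13.9
 offset cm [-40.83   0.39 -18.19] turn -0.482
```

Request:
{"op": "carry_out", "data": {"offset": [[-4, 0, -1.8], [-8, 0, -3.6], [-12, 0, -5.4], [-16, 0, -7.2], [-20, 0, -9], [-24, 0, -10.8], [-28, 0, -12.6], [-32, 0, -14.3], [-36, 0, -16], [-39, 0, -17.5], [-40.8, 0, -18.2], [-40.8, 0, -18.2]], "turn": [-0.05, -0.1, -0.15, -0.2, -0.25, -0.3, -0.35, -0.4, -0.45, -0.48, -0.48, -0.48]}}

```text
time: 15.1
tcp_pos: [0.659, 0.1048, 0.2026]
ee_rot: [0.471, -0.471, 0.528, -0.527]
contact_force: [0.4, 0.2, -1.2]
width: 0.0391
```

Run:
```python
from h import *
plan(.6624,.0994,.024,-6.7)
im=read_camera('wrist'); save(im,'w4.png')
```

```text
now [0.659  0.1048 0.2026] zang -6.5 j [ 0.07  0.58 -0.49  1.46  0.28  1.17 -0.58] w 0.0391 t 15.1
 offset cm [ 0.54 17.86  0.43] turn 0.003
```

View pics/w4.png

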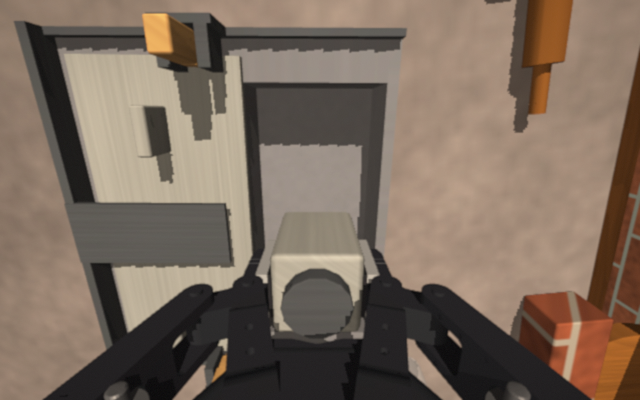

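Request:
{"op": "carry_out", "data": {"offset": [[0.2, 4, 0.2], [0.4, 8, 0.3], [0.4, 12, 0.3], [0.4, 15, 0.3], [0.4, 17, 0.3], [0.4, 17.9, 0.3], [0.4, 17.9, 0.3], [0.4, 17.9, 0.3]], "turn": [0, 0, 0, 0, 0, 0, 0, 0]}}

```text
time: 15.95
tcp_pos: [0.6626, 0.0946, 0.0247]
ee_rot: [-0.469, 0.469, -0.529, 0.529]
contact_force: [-0.2, -0.3, -1.4]
width: 0.0393
```

Request:
{"op": "carry_out", "data": {"offset": [[0, 0, 0], [0, 0, 0], [0, 0, 0], [0, -4, 0], [0, -8, 0], [0, -12, 0], [0, -16, 0], [0, -18, 0], [0, -18, 0]], "turn": [0, 0, 0, 0, 0, 0, 0, 0, 0], "claw": 6}}

```text
time: 16.85
tcp_pos: [0.6643, 0.0962, 0.2092]
ee_rot: [-0.471, 0.467, -0.528, 0.53]
contact_force: [0.1, 0.1, 0.8]
width: 0.0599
```

Run:
```python
from h import *
T,s=toolT(); im=read_camera('top'); save(im,'t4.png')
cv2.imwrite('pics/t4z.png',cv2.resize(im[110:270,210:500,::-1],None,fx=2.7,fy=2.7,interpolation=cv2.INTER_CUBIC))
plan(.617,-.235,.23,-6.7)
```

```text
now [0.6633 0.0958 0.2067] zang -6.9 j [ 0.08  0.58 -0.49  1.45  0.28  1.18 -0.57] w 0.0599 t 16.9
 offset cm [33.39 -2.37 -0.64] turn -0.003
```

View pics/t4z.png

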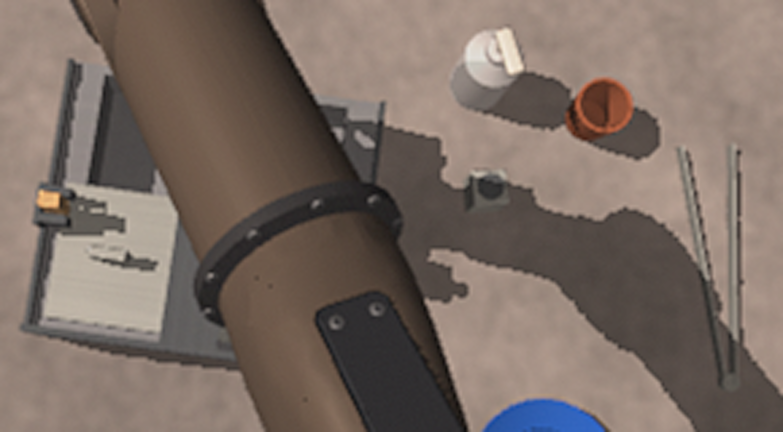

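Request:
{"op": "carry_out", "data": {"offset": [[4, 0, 0], [8.5, 0, 0], [13, 0, -0.1], [17.5, 0, -0.2], [22, 0, -0.4], [26.5, 0, -0.5], [30.5, 0, -0.6], [33.4, 0, -0.6], [33.4, 0, -0.6], [33.4, 0, -0.6]], "turn": [0, 0, 0, 0, 0, 0, 0, 0, 0, 0], "claw": 8}}

```text
time: 17.9
tcp_pos: [0.6157, -0.2359, 0.2031]
ee_rot: [0.469, -0.469, 0.53, -0.529]
contact_force: [0.7, 0.2, -0.4]
width: 0.08
```

Run:
```python
from h import *
T,s=toolT(); im=read_camera('wrist'); save(im,'w5.png'); np.save('w5T.npy',T); print(T[:3,3], proj('wrist',[.616,-.236,.063],T))
cv2.imwrite('pics/w5z.png',cv2.resize(im[120:300,220:420,::-1],None,fx=3.3,fy=3.3,interpolation=cv2.INTER_CUBIC))
```

```text
[ 0.61570104 -0.23591923  0.20306275] [316.32324472 187.33868786]
```

View pics/w5z.png

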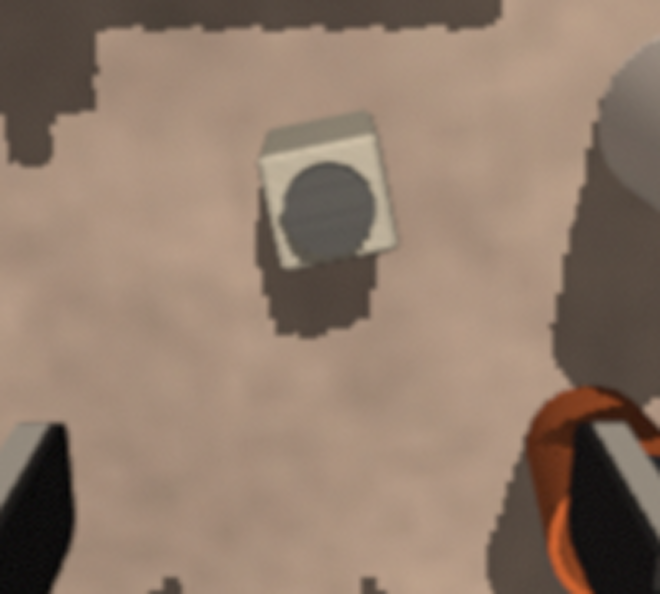

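Run:
```python
from h import *
T=np.load('w5T.npy'); f=lambda p,z:ray('wrist',(p[0]/3.3+220,p[1]/3.3+120),z,T)
P=np.array([f(p,.055) for p in [(261,158),(374,133),(396,245),(285,270)]])[:,:2]
d=np.roll(P,-1,0)-P; print(P.mean(0),f((329,210),.063),np.linalg.norm(d,axis=1).round(4),(np.degrees(np.arctan2(d[:,1],d[:,0]))%90).round(1))
plan(*P.mean(0),.012,5.5)
```

```text
[ 0.62004024 -0.23211209] [ 0.61995554 -0.23247195  0.063     ] [0.0366 0.0376 0.0374 0.0381] [5.7 5.1 6.4 3.9]
now [ 0.6162 -0.2344  0.2034] zang -6.8 j [ 0.57  0.56 -0.46  1.49  0.26  1.16 -0.05] w 0.0798 t 17.95
 offset cm [-0.25 19.14  0.38] turn -0.215
```

Request:
{"op": "carry_out", "data": {"offset": [[-0.2, 4, 0.2], [-0.2, 8, 0.4], [-0.2, 12, 0.4], [-0.2, 15, 0.4], [-0.2, 17.5, 0.4], [-0.2, 19.1, 0.4], [-0.2, 19.1, 0.4]], "turn": [-0.1, -0.21, -0.21, -0.21, -0.21, -0.21, -0.21], "claw": 6.5}}

```text
time: 18.65
tcp_pos: [0.6195, -0.2319, 0.0111]
ee_rot: [-0.522, 0.523, -0.478, 0.475]
contact_force: [0.4, -0.4, -0.5]
width: 0.0651
```

Request:
{"op": "carry_out", "data": {"offset": [[0, 0, 0], [0, 0, 0], [0, 0, 0], [0, 0, 0], [0, 0, 0], [0, -4, 0], [0, -8, 0], [0, -12, 0], [0, -16, 0], [0, -19, 0], [0, -19, 0]], "turn": [0, 0, 0, 0, 0, 0, 0, 0, 0, 0, 0], "claw": 2.5}}

```text
time: 19.75
tcp_pos: [0.6233, -0.2339, 0.2091]
ee_rot: [0.523, -0.521, 0.474, -0.48]
contact_force: [-0.1, 0.5, -0.8]
width: 0.0393
```

Run:
```python
from h import *
plan(.6702,.1659,.204,-6.7)
```

```text
now [ 0.6233 -0.2339  0.2091] zang 5.2 j [ 0.6   0.57 -0.51  1.47  0.29  1.17  0.14] w 0.0393 t 19.75
 offset cm [-39.39   0.45   8.29] turn 0.208
```

Request:
{"op": "carry_out", "data": {"offset": [[-4, 0, 0.8], [-8, 0, 1.7], [-12, 0, 2.5], [-16, 0, 3.4], [-20, 0, 4.2], [-24, 0, 5.1], [-28, 0, 5.9], [-32, 0, 6.8], [-36, 0, 7.6], [-38.5, 0, 8.1], [-39.3, 0, 8.3], [-39.3, 0, 8.3]], "turn": [0.03, 0.06, 0.09, 0.12, 0.15, 0.18, 0.21, 0.21, 0.21, 0.21, 0.21, 0.21]}}

```text
time: 20.95
tcp_pos: [0.6672, 0.1666, 0.2027]
ee_rot: [0.47, -0.47, 0.529, -0.528]
contact_force: [0.1, -0.1, -0.7]
width: 0.0396
```

Run:
```python
from h import *
plan(.6702,.1659,.024,-6.7)
im=read_camera('wrist'); save(im,'w6.png')
plan(.6702,.1659,.024,-6.7)
```

```text
now [0.6672 0.1666 0.2027] zang -6.7 j [-0.03  0.61 -0.49  1.4   0.29  1.2  -0.67] w 0.0396 t 20.95
 offset cm [ 0.04 17.87  0.32] turn 0.0
now [0.6676 0.1645 0.2028] zang -6.8 j [-0.03  0.61 -0.48  1.4   0.29  1.2  -0.66] w 0.0394 t 21.0
 offset cm [-0.19 17.88  0.25] turn -0.002
```

View pics/w6.png

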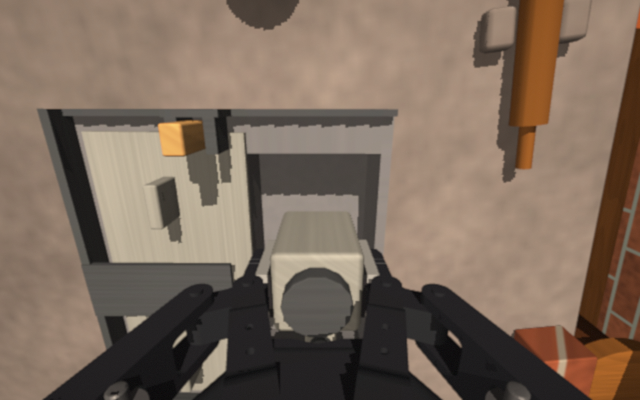

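Tin1 is held over the leftmost slot. Lowering and releasing.

Request:
{"op": "carry_out", "data": {"offset": [[0, 4, 0.2], [0, 8, 0.2], [0, 12, 0.2], [0, 15, 0.2], [0, 17, 0.2], [0, 17.9, 0.2], [0, 17.9, 0.2], [0, 17.9, 0.2]], "turn": [0, 0, 0, 0, 0, 0, 0, 0]}}

```text
time: 21.8
tcp_pos: [0.6705, 0.1633, 0.025]
ee_rot: [-0.469, 0.469, -0.529, 0.53]
contact_force: [0.8, 0.6, -0.2]
width: 0.0394
```

Request:
{"op": "carry_out", "data": {"offset": [[0, 0, 0], [0, 0, 0], [0, 0, 0], [0, -4, 0], [0, -8, 0], [0, -12, 0], [0, -16, 0], [0, -20, 0], [0, -22, 0], [0, -22, 0]], "turn": [0, 0, 0, 0, 0, 0, 0, 0, 0, 0], "claw": 6}}

```text
time: 22.8
tcp_pos: [0.6716, 0.1655, 0.2493]
ee_rot: [-0.472, 0.467, -0.528, 0.53]
contact_force: [0.7, 0.1, -0.9]
width: 0.06
```

Run:
```python
from h import *
plan(.6702,.1659,.024,-6.7)
im=read_camera('wrist'); save(im,'w7.png'); np.save('w7T.npy',toolT()[0])
```

```text
now [0.6716 0.1655 0.2493] zang -6.9 j [-0.03  0.58 -0.49  1.34  0.28  1.28 -0.65] w 0.06 t 22.8
 offset cm [ 0.04 22.53 -0.3 ] turn -0.003
```

View pics/w7.png

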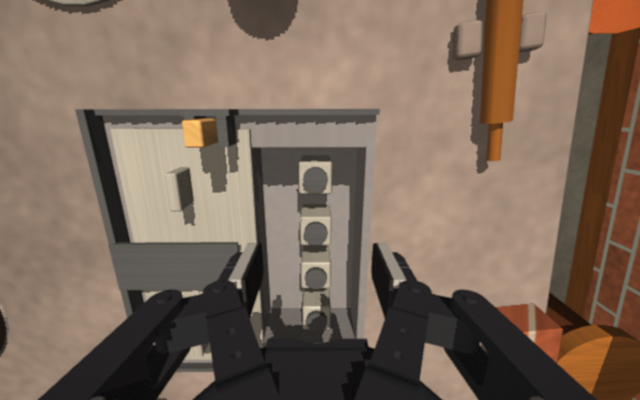

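All four tins sit in a row in the bay. In this view the left lug is at about (180,190). I'll move behind it with the fingers closed.

Request:
{"op": "carry_out", "data": {"offset": [[0, 0, -4], [0, 0, -8], [0, 0, -12], [0, 0, -16], [0.3, 0, -17.7], [0.6, 0, -17.7], [0.6, 0, -17.7], [0.6, 0, -17.7]], "turn": [0, 0, 0, 0, 0, 0, 0, 0], "claw": 0}}

```text
time: 23.65
tcp_pos: [0.4943, 0.1795, 0.2439]
ee_rot: [0.469, -0.469, 0.529, -0.529]
contact_force: [1.0, 0.1, 1.1]
width: -0.0001
```

Run:
```python
from h import *
T,s=toolT(); np.save('w8T.npy',T)
im=read_camera('wrist'); save(im,'w8.png'); save(read_camera('top'),'t8.png'); save(read_camera('scene'),'s8.png')
plan(.495,.18,.25,-6.7)
```

```text
now [0.494  0.18   0.2439] zang -6.9 j [-0.01  0.32 -0.57  1.76  0.19  1.12 -0.76] w -0.0001 t 23.8
 offset cm [-0.01 -0.61  0.1 ] turn -0.003
```

View pics/w8.png

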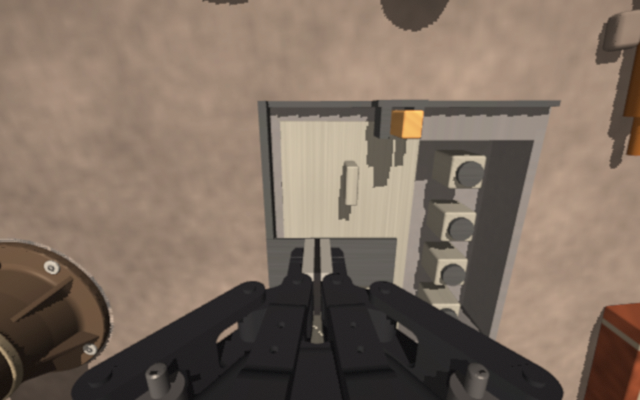

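View pics/t8.png

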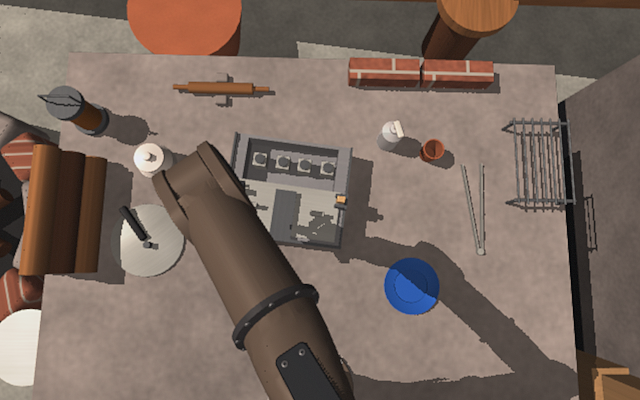

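View pics/s8.png

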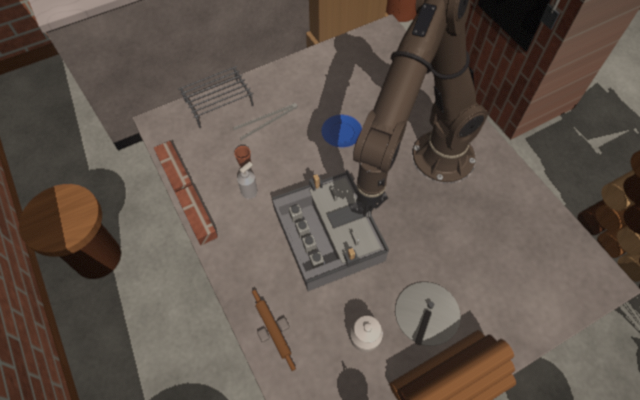

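```bash
cat >> h.py <<'E'
UX=np.array([.9932,-.1167,0]);UY=np.array([.1167,.9932,0]);O=np.array([.574,.0755,0])
def tobox(X): d=np.asarray(X)-O; return np.array([d@UX,d@UY,d[2]])
def W(x,y,z=0): return O+x*UX+y*UY+np.array([0,0,z])
E
python3 - <<'E'
from h import *
im=cv2.imread('pics/w8.png'); cv2.imwrite('pics/w8z.png',cv2.resize(im[95:255,260:430],None,fx=3.6,fy=3.6,interpolation=cv2.INTER_CUBIC))
im=cv2.imread('pics/top0.png'); cv2.imwrite('pics/t0z.png',cv2.resize(im[190:225,235:345],None,fx=7,fy=7,interpolation=cv2.INTER_CUBIC))
E
```

```text
(no output)
```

View pics/w8z.png

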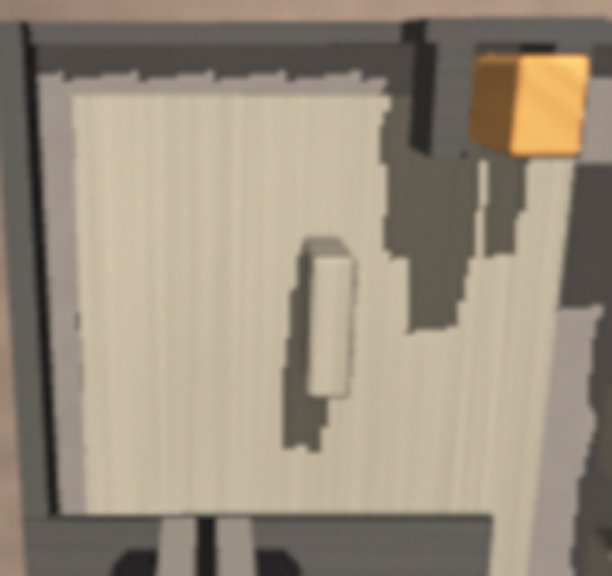

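View pics/t0z.png

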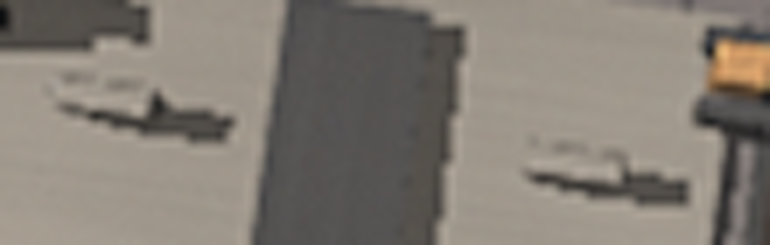

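Top face of the left lug in the crop is roughly x 310–352, y 257–397. In the top view, the left lug top is near (250.4,203) and the right near (317.4,213).

Run:
```python
from h import *
T=np.load('w8T.npy'); f=lambda p,z:tobox(ray('wrist',(p[0]/3.6+260,p[1]/3.6+95),z,T)).round(4)
for p in [(315,257),(352,257),(310,397),(346,397),(331,327)]: print('lugL',f(p,.122))
for p in [(520,55),(588,55),(582,157),(513,157)]: print('wedgeL',f(p,.158))
print('plate rear edge',f((75,95),.088),f((85,512),.088)); print('plate front', f((552,500),.088),f((560,310),.088), 'strap',f((492,515),.105))
for p in [(108,90),(577,163)]: print('top', tobox(ray('top',(p[0]/7+235,p[1]/7+190),.122)).round(4))
```

```text
lugL [-0.0609  0.1194  0.122 ]
lugL [-0.0511  0.1194  0.122 ]
lugL [-0.0611  0.0803  0.122 ]
lugL [-0.0512  0.0802  0.122 ]
lugL [-0.056   0.1002  0.122 ]
wedgeL [-0.022   0.1704  0.158 ]
wedgeL [-0.0074  0.1703  0.158 ]
wedgeL [-0.0064  0.1487  0.158 ]
wedgeL [-0.0216  0.1488  0.158 ]
plate rear edge [-0.1268  0.1596  0.088 ] [-0.1292  0.0294  0.088 ]
plate front [0.0214 0.0331 0.088 ] [0.0175 0.0961 0.088 ] strap [-0.0027  0.0361  0.105 ]
top [-0.0558  0.0933  0.122 ]
top [-0.0599 -0.095   0.122 ]
```

Run:
```python
from h import *
print(tobox(toolT()[0][:3,3])); plan(*W(-.098,.096,.1),-6.7)
```

```text
[-0.09164012  0.09442956  0.24390478]
now [0.494  0.18   0.2439] zang -6.9 j [-0.01  0.32 -0.57  1.76  0.19  1.12 -0.76] w -0.0001 t 23.8
 offset cm [-0.15 14.39 -0.63] turn -0.003
```

Request:
{"op": "carry_out", "data": {"offset": [[0, 4, -0.3], [0, 8, -0.6], [0, 11, -0.6], [0, 13, -0.6], [0, 14.4, -0.6], [0, 14.4, -0.6], [0, 14.4, -0.6]], "turn": [0, 0, 0, 0, 0, 0, 0]}}

```text
time: 24.5
tcp_pos: [0.4878, 0.1812, 0.1008]
ee_rot: [0.47, -0.469, 0.529, -0.529]
contact_force: [0.1, -0.4, 0.6]
width: 0.0
```

Request:
{"op": "carry_out", "data": {"offset": [[0, 0, 0.3], [0, 0, 0.6], [0, 0, 0.9], [0, 0, 1.2], [0, 0, 1.5]], "turn": [0, 0, 0, 0, 0]}}

```text
time: 25.0
tcp_pos: [0.5027, 0.179, 0.1005]
ee_rot: [-0.469, 0.469, -0.529, 0.529]
contact_force: [0.7, -0.0, 0.8]
width: -0.0
```

Run:
```python
from h import *
T,s=toolT(); print(tobox(T[:3,3]).round(4),s['contact_force'])
im=read_camera('wrist'); save(im,'w9.png'); np.save('w9T.npy',T)
cv2.imwrite('pics/w9z.png',cv2.resize(im[20:300,180:480,::-1],None,fx=2.1,fy=2.1,interpolation=cv2.INTER_CUBIC))
```

```text
[-0.0829  0.0944  0.1005] [ 0.69061387 -0.04028475  0.75218609]
```

View pics/w9z.png

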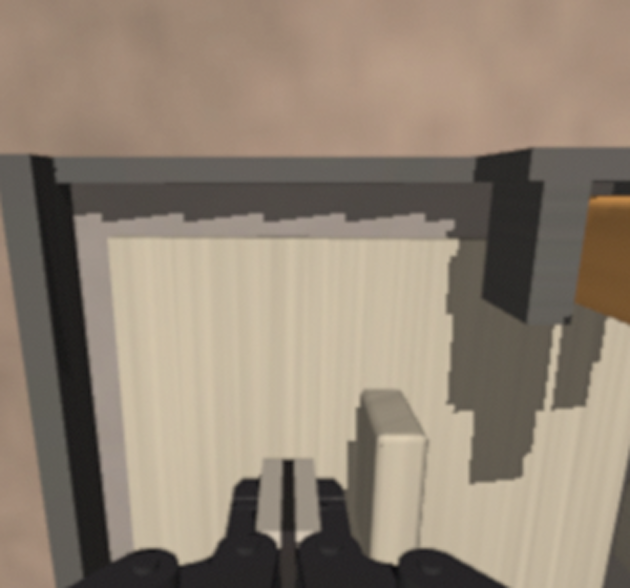

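The fingertips are at about (288,490) and the lug at (390,480), with a gap of roughly 1 cm. I'll keep closing it.

Request:
{"op": "carry_out", "data": {"offset": [[0, 0, 0.3], [0, 0, 0.6], [0, 0, 0.8]], "turn": [0, 0, 0]}}

```text
time: 25.35
tcp_pos: [0.5095, 0.1782, 0.1001]
ee_rot: [0.469, -0.47, 0.529, -0.528]
contact_force: [-4.4, 0.9, 3.9]
width: 0.0
```

Request:
{"op": "carry_out", "data": {"offset": [[0, 0, 0.3], [0, 0, 0.6]], "turn": [0, 0]}}

```text
time: 25.55
tcp_pos: [0.5143, 0.1778, 0.1]
ee_rot: [0.469, -0.471, 0.529, -0.528]
contact_force: [-8.4, 1.8, 5.5]
width: -0.0002
```

Request:
{"op": "carry_out", "data": {"offset": [[0, 0, 0.3], [0, 0, 0.6]], "turn": [0, 0]}}

```text
time: 25.75
tcp_pos: [0.5201, 0.1771, 0.1]
ee_rot: [0.469, -0.471, 0.529, -0.528]
contact_force: [-7.9, 0.4, 4.8]
width: -0.0
```

Run:
```python
from h import *
T,s=toolT(); print(tobox(T[:3,3]).round(4),s['contact_force'])
im=read_camera('wrist'); save(im,'w10.png'); np.save('w10T.npy',T)
cv2.imwrite('pics/w10z.png',cv2.resize(im[20:300,180:480,::-1],None,fx=2.1,fy=2.1,interpolation=cv2.INTER_CUBIC))
```

```text
[-0.0654  0.0946  0.1   ] [-7.8855481   0.39598643  4.78358862]
```

View pics/w10z.png

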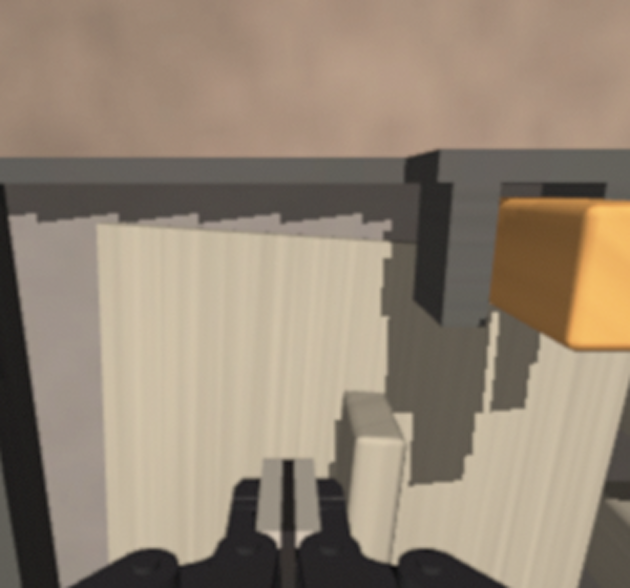

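Run:
```python
from h import *
for n,pts in [('w9T.npy',[[(108,238),(455,239)],[(55,183),(470,183)],[(378,435),(424,435)]]),('w10T.npy',[[(97,225),(385,243)],[(10,183),(410,183)],[(357,440),(404,440)]])]:
    T=np.load(n); f=lambda p,z:tobox(ray('wrist',(p[0]/2.1+180,p[1]/2.1+20),z,T))
    for k,z in zip(pts,[.088,.09,.122]):
        a,b=f(k[0],z),f(k[1],z); d=b-a; print(n,z,a.round(4),b.round(4),'ang',np.arctan2(d[1],d[0]).round(4))
```

```text
w9T.npy 0.088 [-0.1274  0.1597  0.088 ] [-0.0385  0.1593  0.088 ] ang -0.0054
w9T.npy 0.09 [-0.1386  0.1732  0.09  ] [-0.0365  0.1729  0.09  ] ang -0.0027
w9T.npy 0.122 [-0.0614  0.1197  0.122 ] [-0.0513  0.1197  0.122 ] ang -0.0021
w10T.npy 0.088 [-0.1124  0.1631  0.088 ] [-0.0392  0.1586  0.088 ] ang -0.0618
w10T.npy 0.09 [-0.1322  0.1733  0.09  ] [-0.0341  0.1732  0.09  ] ang -0.0013
w10T.npy 0.122 [-0.0486  0.119   0.122 ] [-0.0382  0.119   0.122 ] ang 0.001
```

The shutter was square at the start, both lugs near x −58 mm. It's now about 0.06 rad with the left ahead, so the left lug has moved roughly 12 mm. Now the right lug.

Request:
{"op": "carry_out", "data": {"offset": [[0, 0, -2.6], [0, -3.5, -2.6], [4.5, -3.5, -2.6], [9, -3.5, -2.6], [13.5, -3.5, -2.6], [18, -3.5, -2.6], [19, -3.5, -2.6], [19, -1, -2.6], [19, 0, -2.6], [19, 0, -2], [19, 0, -1.5], [19, 0, -1.2]], "turn": [0, 0, 0, 0, 0, 0, 0, 0, 0, 0, 0, 0]}}

```text
time: 27.0
tcp_pos: [0.4876, -0.0098, 0.1006]
ee_rot: [0.469, -0.47, 0.529, -0.528]
contact_force: [-5.4, 1.1, 0.4]
width: -0.0
```

Request:
{"op": "carry_out", "data": {"offset": [[0, 0, 0.4], [0, 0, 0.8], [0, 0, 1.2], [0, 0, 1.6], [0, 0, 2], [0, 0, 2.4], [0, 0, 2.4]], "turn": [0, 0, 0, 0, 0, 0, 0]}}

```text
time: 27.7
tcp_pos: [0.5108, -0.0132, 0.1006]
ee_rot: [0.469, -0.47, 0.529, -0.528]
contact_force: [-3.1, -0.5, 0.9]
width: 0.0001
```

Run:
```python
from h import *
T,s=toolT(); print(tobox(T[:3,3]).round(4),s['contact_force'],s['time'])
im=read_camera('wrist'); save(im,'w11.png'); np.save('w11T.npy',T)
```

```text
[-0.0524 -0.0955  0.1006] [-3.1004741  -0.50779393  0.94713473] 27.7
```

View pics/w11.png

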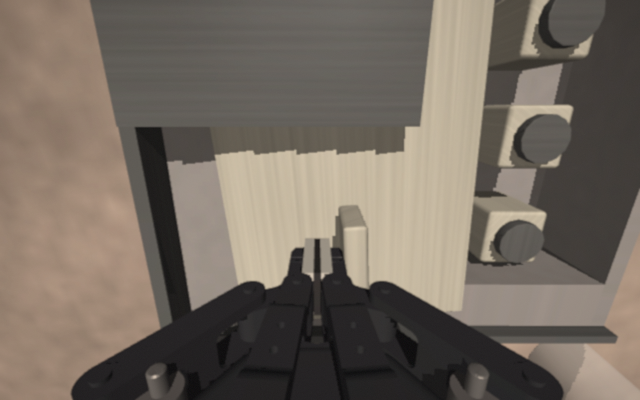

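Request:
{"op": "carry_out", "data": {"offset": [[0, -3.3, -2.4], [-4.7, -3.3, -2.4], [-9.4, -3.3, -2.4], [-14.1, -3.3, -2.4], [-18.8, -3.3, -2.4], [-19, 0, -2.4], [-19, 0, -2.1], [-19, 0, -1.4], [-19, 0, -0.6], [-19, 0, 0.3], [-19, 0, 1.2], [-19, 0, 1.2]], "turn": [0, 0, 0, 0, 0, 0, 0, 0, 0, 0, 0, 0]}}

```text
time: 28.95
tcp_pos: [0.5453, 0.1741, 0.1009]
ee_rot: [0.469, -0.47, 0.53, -0.528]
contact_force: [-5.0, 4.0, -2.7]
width: 0.0005
```

Run:
```python
from h import *
T,s=toolT(); print(tobox(T[:3,3]).round(4),s['contact_force'],s['time'])
im=read_camera('wrist'); save(im,'w12.png'); np.save('w12T.npy',T)
cv2.imwrite('pics/w12z.png',cv2.resize(im[20:300,180:480,::-1],None,fx=2.1,fy=2.1,interpolation=cv2.INTER_CUBIC))
```

```text
[-0.04    0.0946  0.1009] [-4.97130722  3.96770714 -2.71220942] 28.95
```

View pics/w12z.png

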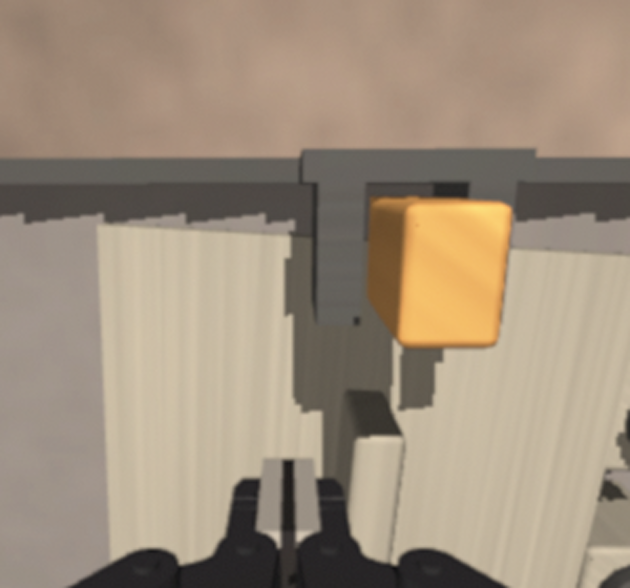

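The plate edge slopes about 0.057, so the left is roughly 11 mm ahead, as intended. Carrying on alternating.

Request:
{"op": "carry_out", "data": {"offset": [[0, -3.3, -2.4], [4.7, -3.3, -2.4], [9.4, -3.3, -2.4], [14.1, -3.3, -2.4], [18.8, -3.3, -2.4], [19, 0, -2.4], [19, 0, -2.1], [19, 0, -1.4], [19, 0, -0.6], [19, 0, 0.3], [19, 0, 1.2], [19, 0, 1.2]], "turn": [0, 0, 0, 0, 0, 0, 0, 0, 0, 0, 0, 0]}}

```text
time: 30.2
tcp_pos: [0.5354, -0.0158, 0.1014]
ee_rot: [0.469, -0.471, 0.529, -0.528]
contact_force: [-4.0, -3.9, 1.4]
width: -0.0001
```

Request:
{"op": "carry_out", "data": {"offset": [[0, -3.3, -2.4], [-4.7, -3.3, -2.4], [-9.4, -3.3, -2.4], [-14.1, -3.3, -2.4], [-18.8, -3.3, -2.4], [-19, 0, -2.4], [-19, 0, -2.1], [-19, 0, -1.4], [-19, 0, -0.6], [-19, 0, 0.3], [-19, 0, 1.2], [-19, 0, 1.2]], "turn": [0, 0, 0, 0, 0, 0, 0, 0, 0, 0, 0, 0]}}

```text
time: 31.4
tcp_pos: [0.5697, 0.1722, 0.1017]
ee_rot: [0.47, -0.469, 0.53, -0.528]
contact_force: [-5.0, 4.7, -0.9]
width: 0.0
```

Run:
```python
from h import *
T,s=toolT(); print(tobox(T[:3,3]).round(4),s['contact_force'],s['time'])
im=read_camera('wrist'); save(im,'w13.png'); np.save('w13T.npy',T)
cv2.imwrite('pics/w13z.png',cv2.resize(im[20:300,180:480,::-1],None,fx=2.1,fy=2.1,interpolation=cv2.INTER_CUBIC))
```

```text
[-0.0156  0.0955  0.1017] [-4.96123758  4.68879423 -0.89406055] 31.4
```

View pics/w13z.png

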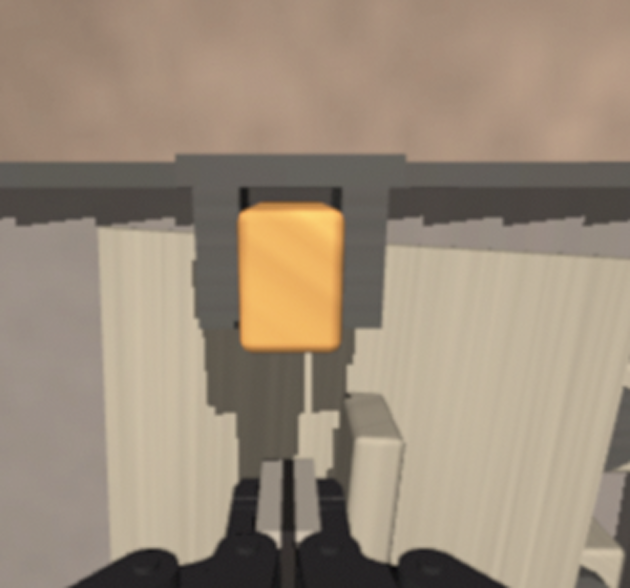

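The same slope again, about 0.055 with the left ahead. Continuing.

Request:
{"op": "carry_out", "data": {"offset": [[0, -3.3, -2.4], [4.7, -3.3, -2.4], [9.4, -3.3, -2.4], [14.1, -3.3, -2.4], [18.8, -3.3, -2.4], [19, 0, -2.4], [19, 0, -2.1], [19, 0, -1.4], [19, 0, -0.6], [19, 0, 0.3], [19, 0, 1.2], [19, 0, 1.2]], "turn": [0, 0, 0, 0, 0, 0, 0, 0, 0, 0, 0, 0]}}

```text
time: 32.65
tcp_pos: [0.5593, -0.0185, 0.1015]
ee_rot: [0.469, -0.47, 0.529, -0.528]
contact_force: [-5.0, -2.9, 1.2]
width: 0.0002
```

Request:
{"op": "carry_out", "data": {"offset": [[0, -3.3, -2.4], [-4.7, -3.3, -2.4], [-9.4, -3.3, -2.4], [-14.1, -3.3, -2.4], [-18.8, -3.3, -2.4], [-19, 0, -2.4], [-19, 0, -2.1], [-19, 0, -1.4], [-19, 0, -0.6], [-19, 0, 0.3], [-19, 0, 1.2], [-19, 0, 1.2]], "turn": [0, 0, 0, 0, 0, 0, 0, 0, 0, 0, 0, 0]}}

```text
time: 33.85
tcp_pos: [0.5935, 0.1693, 0.1017]
ee_rot: [0.47, -0.469, 0.53, -0.528]
contact_force: [-3.3, 3.5, -1.2]
width: -0.0006
```

Run:
```python
from h import *
T,s=toolT(); print(tobox(T[:3,3]).round(4),s['contact_force'],s['time'])
im=read_camera('wrist'); save(im,'w14.png'); np.save('w14T.npy',T)
```

```text
[0.0084 0.0955 0.1017] [-3.29967502  3.50676424 -1.22344932] 33.85
```

View pics/w14.png

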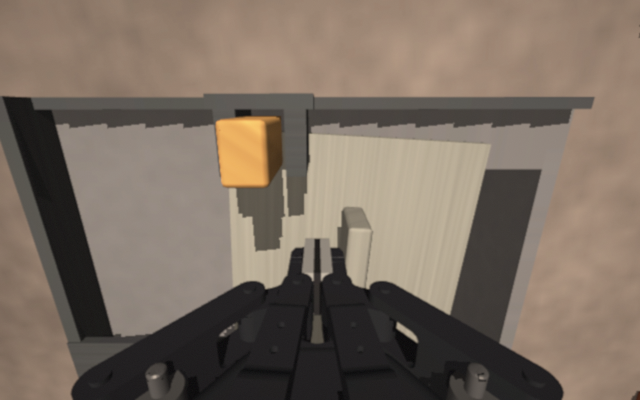

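The left lug is at (352,235), with the plate turned slightly left-ahead as intended. Continuing.

Request:
{"op": "carry_out", "data": {"offset": [[0, -3.3, -2.4], [4.7, -3.3, -2.4], [9.4, -3.3, -2.4], [14.1, -3.3, -2.4], [18.8, -3.3, -2.4], [19, 0, -2.4], [19, 0, -2.1], [19, 0, -1.4], [19, 0, -0.6], [19, 0, 0.3], [19, 0, 1.2], [19, 0, 1.2]], "turn": [0, 0, 0, 0, 0, 0, 0, 0, 0, 0, 0, 0]}}

```text
time: 35.1
tcp_pos: [0.5832, -0.0212, 0.1016]
ee_rot: [0.469, -0.47, 0.529, -0.528]
contact_force: [-5.1, -2.5, 1.2]
width: 0.0002
```

Request:
{"op": "carry_out", "data": {"offset": [[0, -3.3, -2.4], [-4.7, -3.3, -2.4], [-9.4, -3.3, -2.4], [-14.1, -3.3, -2.4], [-18.8, -3.3, -2.4], [-19, 0, -2.4], [-19, 0, -2.1], [-19, 0, -1.4], [-19, 0, -0.6], [-19, 0, 0.3], [-19, 0, 1.2], [-19, 0, 1.2]], "turn": [0, 0, 0, 0, 0, 0, 0, 0, 0, 0, 0, 0]}}

```text
time: 36.3
tcp_pos: [0.6173, 0.1665, 0.1018]
ee_rot: [0.47, -0.469, 0.53, -0.528]
contact_force: [-5.3, 4.6, -1.2]
width: -0.0
```

Run:
```python
from h import *
T,s=toolT(); print(tobox(T[:3,3]).round(4),s['contact_force'],s['time'])
im=read_camera('wrist'); save(im,'w15.png'); np.save('w15T.npy',T)
```

```text
[0.0324 0.0954 0.1018] [-5.32262123  4.58770344 -1.23492414] 36.3
```

View pics/w15.png

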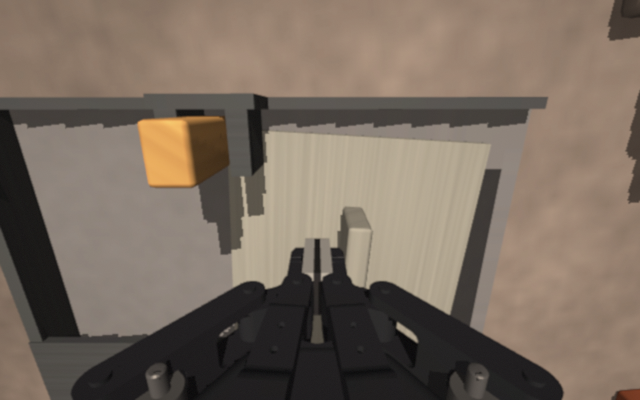

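Request:
{"op": "carry_out", "data": {"offset": [[0, -3.3, -2.4], [4.7, -3.3, -2.4], [9.4, -3.3, -2.4], [14.1, -3.3, -2.4], [18.8, -3.3, -2.4], [19, 0, -2.4], [19, 0, -2.1], [19, 0, -1.4], [19, 0, -0.6], [19, 0, 0.3], [19, 0, 1.2], [19, 0, 1.2]], "turn": [0, 0, 0, 0, 0, 0, 0, 0, 0, 0, 0, 0]}}

```text
time: 37.55
tcp_pos: [0.6071, -0.024, 0.1017]
ee_rot: [0.469, -0.47, 0.529, -0.528]
contact_force: [-4.5, -2.9, 1.4]
width: 0.0001
```

Request:
{"op": "carry_out", "data": {"offset": [[0, -3.3, -2.4], [-4.7, -3.3, -2.4], [-9.4, -3.3, -2.4], [-14.1, -3.3, -2.4], [-18.8, -3.3, -2.4], [-19, 0, -2.4], [-19, 0, -2.1], [-19, 0, -1.4], [-19, 0, -0.8], [-19, 0, -0.2], [-19, 0, 0.2], [-19, 0, 0.4]], "turn": [0, 0, 0, 0, 0, 0, 0, 0, 0, 0, 0, 0]}}

```text
time: 38.75
tcp_pos: [0.6329, 0.1646, 0.1017]
ee_rot: [0.47, -0.469, 0.53, -0.528]
contact_force: [-6.7, 5.2, -0.9]
width: -0.0001
```

Request:
{"op": "carry_out", "data": {"offset": [[0, 0, 0.1], [0, 0, 0.2], [0, 0, 0.3]], "turn": [0, 0, 0]}}

```text
time: 39.05
tcp_pos: [0.6361, 0.164, 0.1018]
ee_rot: [0.47, -0.469, 0.53, -0.528]
contact_force: [-4.2, 5.4, -1.7]
width: -0.0002
```

Run:
```python
from h import *
T,s=toolT(); print(tobox(T[:3,3]).round(4),s['contact_force'],s['time'])
im=read_camera('wrist'); save(im,'w16.png'); np.save('w16T.npy',T)
```

```text
[0.0514 0.0952 0.1018] [-4.21590571  5.40634557 -1.72303926] 39.05
```

View pics/w16.png

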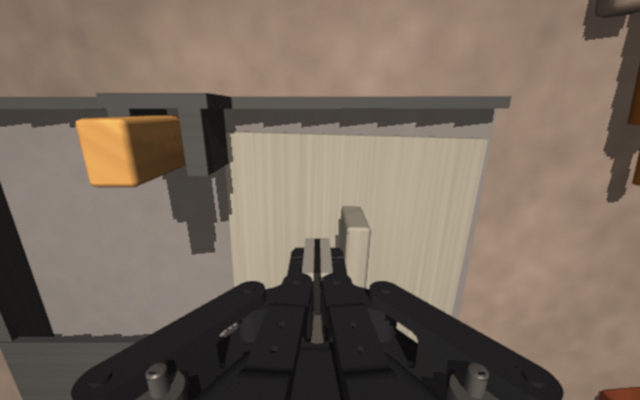

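Request:
{"op": "carry_out", "data": {"offset": [[0, 0, 0.1], [0, 0, 0.2], [0, 0, 0.3]], "turn": [0, 0, 0]}}

```text
time: 39.4
tcp_pos: [0.6382, 0.1636, 0.1018]
ee_rot: [0.469, -0.47, 0.53, -0.528]
contact_force: [-10.6, 3.7, 1.7]
width: -0.0
```

Request:
{"op": "carry_out", "data": {"offset": [[0, 0, 0.1], [0, 0, 0.2]], "turn": [0, 0]}}

```text
time: 39.6
tcp_pos: [0.6384, 0.1636, 0.1017]
ee_rot: [0.468, -0.471, 0.53, -0.527]
contact_force: [-17.2, 3.8, 8.0]
width: -0.0001
```

Request:
{"op": "carry_out", "data": {"offset": [[0, 0, 0.1], [0, 0, 0.2]], "turn": [0, 0]}}

```text
time: 39.8
tcp_pos: [0.6386, 0.1636, 0.1017]
ee_rot: [0.468, -0.472, 0.531, -0.526]
contact_force: [-24.3, 3.1, 11.4]
width: -0.0001
```

Run:
```python
from h import *
T,s=toolT(); print(tobox(T[:3,3]).round(4),s['contact_force'],s['time'])
```

```text
[0.0539 0.095  0.1017] [-24.2758466    3.05303408  11.43429993] 39.8
```

The left end is on its stop: TCP held at x +54 mm while the force climbed. Now the right end.

Request:
{"op": "carry_out", "data": {"offset": [[0, -3.3, -3], [4.7, -3.3, -3], [9.4, -3.3, -3], [14.1, -3.3, -3], [18.8, -3.3, -3], [19, 0, -3], [19, 0, -2.7], [19, 0, -2], [19, 0, -1.5], [19, 0, -1.1], [19, 0, -0.8], [19, 0, -0.5]], "turn": [0, 0, 0, 0, 0, 0, 0, 0, 0, 0, 0, 0]}}

```text
time: 41.0
tcp_pos: [0.6151, -0.0243, 0.1009]
ee_rot: [0.47, -0.47, 0.529, -0.528]
contact_force: [-7.9, 1.4, 6.3]
width: -0.0002
```

Request:
{"op": "carry_out", "data": {"offset": [[0, 0, 0.1], [0, 0, 0.2], [0, 0, 0.3]], "turn": [0, 0, 0]}}

```text
time: 41.3
tcp_pos: [0.6172, -0.0247, 0.1009]
ee_rot: [0.469, -0.471, 0.529, -0.528]
contact_force: [-11.7, 1.4, 9.9]
width: 0.0001
```

Request:
{"op": "carry_out", "data": {"offset": [[0, 0, 0.1], [0, 0, 0.2]], "turn": [0, 0]}}

```text
time: 41.5
tcp_pos: [0.6173, -0.0247, 0.1008]
ee_rot: [0.468, -0.472, 0.53, -0.527]
contact_force: [-19.8, 2.1, 15.7]
width: -0.0003
```

Run:
```python
from h import *
T,s=toolT(); print(tobox(T[:3,3]).round(4),s['contact_force'],s['time'])
```

```text
[ 0.0547 -0.0945  0.1008] [-19.78841293   2.10546921  15.69922954] 41.5
```

Both ends have reached their stops, right TCP +54.7 mm and left +53.7. I'll rise, move over the right wedge and look.

Run:
```python
from h import *
plan(*W(-.017,-.155,.24),-6.7)
```

```text
now [ 0.6173 -0.0247  0.1008] zang -6.7 j [ 0.28  0.61 -0.48  1.7   0.34  0.93 -0.46] w -0.0003 t 41.5
 offset cm [  6.07 -13.87  -7.26] turn 0.0
```

Request:
{"op": "carry_out", "data": {"offset": [[0, 0, -1.2], [0, -4, -2], [0, -8, -2], [0, -12, -2], [1.5, -14, -4], [4, -14, -6.5], [6, -14, -7.7], [6, -14, -7.7], [6, -14, -7.7]], "turn": [0, 0, 0, 0, 0, 0, 0, 0, 0]}}

```text
time: 42.4
tcp_pos: [0.5376, -0.0766, 0.2411]
ee_rot: [-0.47, 0.469, -0.528, 0.529]
contact_force: [1.0, 0.5, -0.0]
width: -0.0003
```

Run:
```python
from h import *
T,s=toolT(); print(tobox(T[:3,3]).round(4),s['contact_force'],s['time'])
im=read_camera('wrist'); save(im,'w17.png'); np.save('w17T.npy',T)
im=read_camera('top');cv2.imwrite('pics/t17z.png',cv2.resize(im[110:270,210:400,::-1],None,fx=3.6,fy=3.6,interpolation=cv2.INTER_CUBIC))
```

```text
[-0.0184 -0.1553  0.2411] [ 0.96932507  0.51279908 -0.04200149] 42.4
```

View pics/w17.png

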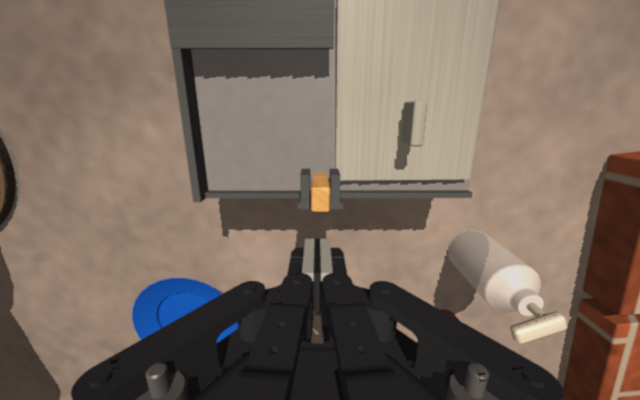

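View pics/t17z.png

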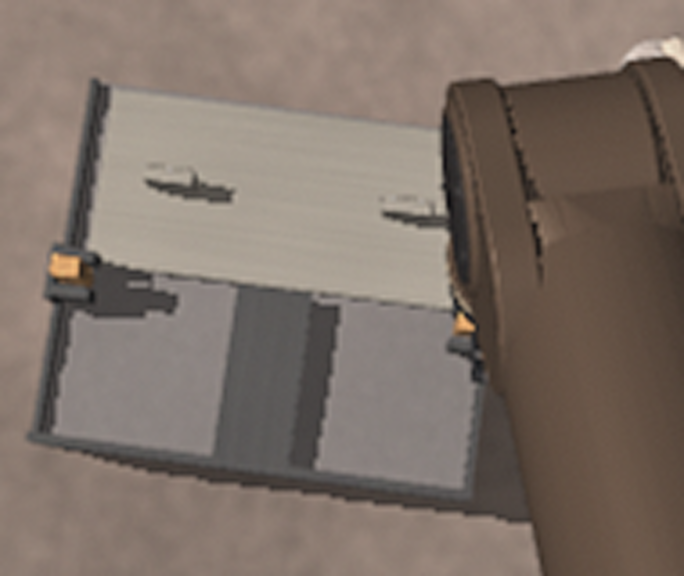

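The shutter looks closed and square. The right wedge top is about x 311–329, y 185–210 in the wrist view.

Run:
```python
from h import *
T=np.load('w17T.npy')
im=cv2.imread('pics/w17.png'); h=cv2.cvtColor(im,cv2.COLOR_BGR2HSV)
m=((h[:,:,0]>5)&(h[:,:,0]<25)&(h[:,:,1]>130)&(h[:,:,2]>180)).astype(np.uint8); m[230:]=0;m[:150]=0;m[:,:280]=0;m[:,360:]=0
ys,xs=np.nonzero(m); print(xs.min(),xs.max(),ys.min(),ys.max(),len(xs))
for z in (.162,.156):
  for p in [(xs.min(),ys.min()),(xs.max()+1,ys.max()+1),(xs.mean()+.5,ys.mean()+.5)]: print(z,tobox(ray('wrist',p,z,T)).round(4))
for p in [(413,101),(425,101),(412,145),(425,145)]: print('lugR',tobox(ray('wrist',p,.122,T)).round(4))
```

```text
312 329 174 210 570
0.162 [-0.0209 -0.1275  0.162 ]
0.162 [-0.0061 -0.1592  0.162 ]
0.162 [-0.0139 -0.1443  0.162 ]
0.156 [-0.021  -0.1288  0.156 ]
0.156 [-0.0058 -0.1614  0.156 ]
0.156 [-0.0138 -0.1461  0.156 ]
lugR [ 0.0676 -0.0712  0.122 ]
lugR [ 0.0781 -0.0712  0.122 ]
lugR [ 0.0706 -0.1095  0.122 ]
lugR [ 0.0825 -0.1095  0.122 ]
```

Request:
{"op": "carry_out", "data": {"offset": [[-0.3, 3, 0.3], [-0.3, 6, 0.3], [-0.3, 7.2, 0.3], [-0.3, 7.8, 0.3], [-0.3, 8.2, 0.3], [-0.3, 8.6, 0.3]], "turn": [0, 0, 0, 0, 0, 0]}}

```text
time: 43.1
tcp_pos: [0.5412, -0.0737, 0.1556]
ee_rot: [-0.47, 0.469, -0.528, 0.529]
contact_force: [-4.1, 1.5, 8.8]
width: -0.0002
```

Request:
{"op": "carry_out", "data": {"offset": [[0, 0.3, 0], [0, 0.6, 0], [0, 0.9, 0]], "turn": [0, 0, 0]}}

```text
time: 43.4
tcp_pos: [0.5412, -0.0738, 0.1471]
ee_rot: [-0.47, 0.469, -0.528, 0.529]
contact_force: [-4.0, 1.0, 8.0]
width: -0.0002
```

Request:
{"op": "carry_out", "data": {"offset": [[0, 0.3, 0], [0, 0.6, 0], [0, 0.9, 0]], "turn": [0, 0, 0]}}

```text
time: 43.7
tcp_pos: [0.5412, -0.0738, 0.1381]
ee_rot: [-0.47, 0.469, -0.528, 0.529]
contact_force: [-3.7, 0.9, 8.7]
width: -0.0
```

Request:
{"op": "carry_out", "data": {"offset": [[0, 0.3, 0], [0, 0.5, 0], [0, 0.7, 0]], "turn": [0, 0, 0]}}

```text
time: 44.0
tcp_pos: [0.5418, -0.0738, 0.1323]
ee_rot: [-0.47, 0.469, -0.528, 0.53]
contact_force: [-12.4, 0.6, 38.9]
width: 0.0002
```

Request:
{"op": "carry_out", "data": {"offset": [[0, 0.1, 0], [0, 0.2, 0]], "turn": [0, 0]}}

```text
time: 44.2
tcp_pos: [0.5421, -0.0738, 0.1322]
ee_rot: [-0.47, 0.469, -0.527, 0.53]
contact_force: [-16.4, 0.7, 50.4]
width: -0.0
```

Run:
```python
from h import *
T,s=toolT(); print(tobox(T[:3,3]).round(4),s['contact_force'],s['time'])
plan(*W(-.0155,.1575,.2),-6.7)
```

```text
[-0.0143 -0.152   0.1322] [-16.42786182   0.65356467  50.36461429] 44.2
now [ 0.5421 -0.0738  0.1322] zang -6.8 j [ 0.41  0.47 -0.51  1.85  0.29  0.89 -0.36] w -0.0 t 44.2
 offset cm [-30.94  -6.82  -0.15] turn -0.002
```

The right wedge stopped at z 0.132, its home height. Now the left.

Request:
{"op": "carry_out", "data": {"offset": [[0, -3.5, 0], [-3, -7, 0], [-7.5, -7.4, 0], [-12, -7.4, -0.1], [-16.5, -7.4, -0.1], [-21, -7.4, -0.1], [-25.5, -7.4, -0.1], [-29.5, -7.4, -0.1], [-30.9, -7.4, -0.1], [-30.9, -7.4, -0.1], [-30.9, -7.4, -0.1]], "turn": [0, 0, 0, 0, 0, 0, 0, 0, 0, 0, 0]}}

```text
time: 45.3
tcp_pos: [0.5766, 0.2316, 0.2017]
ee_rot: [-0.469, 0.469, -0.529, 0.529]
contact_force: [-0.5, 0.3, 0.1]
width: -0.0001
```

Run:
```python
from h import *
T,s=toolT(); print(tobox(T[:3,3]).round(4),s['contact_force'],s['time'])
plan(*W(-.0155,.1575,.166),-6.7)
im=read_camera('wrist'); save(im,'w18.png')
```

```text
[-0.0157  0.1554  0.2017] [-0.4652685   0.25986949  0.06233989] 45.3
now [0.5766 0.2316 0.2017] zang -6.9 j [-0.09  0.52 -0.56  1.58  0.3   1.12 -0.85] w -0.0001 t 45.3
 offset cm [-0.22  3.57  0.01] turn -0.003
```

View pics/w18.png

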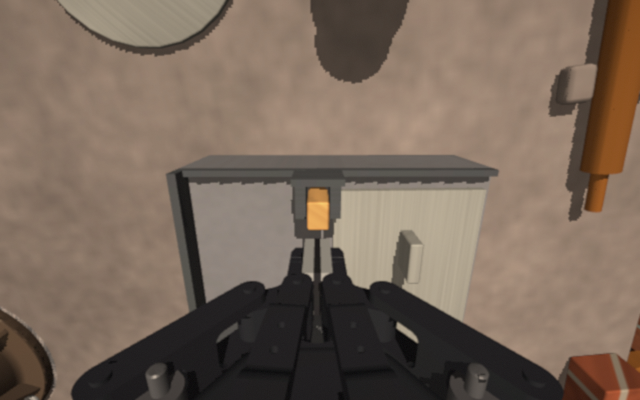

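The left wedge at (318,207) lines up with the fingers at column 317. Pressing it down.

Request:
{"op": "carry_out", "data": {"offset": [[-0.2, 2.5, 0], [-0.2, 3.5, 0], [-0.2, 4, 0], [-0.2, 4.4, 0], [-0.2, 4.7, 0]], "turn": [0, 0, 0, 0, 0]}}

```text
time: 45.85
tcp_pos: [0.5768, 0.234, 0.155]
ee_rot: [-0.469, 0.469, -0.529, 0.529]
contact_force: [-3.4, -3.2, 9.0]
width: 0.0001
```

Request:
{"op": "carry_out", "data": {"offset": [[0, 0.3, 0], [0, 0.6, 0], [0, 0.9, 0], [0, 1.2, 0], [0, 1.5, 0]], "turn": [0, 0, 0, 0, 0]}}

```text
time: 46.35
tcp_pos: [0.5768, 0.234, 0.1406]
ee_rot: [-0.469, 0.469, -0.529, 0.53]
contact_force: [-2.2, -3.7, 8.8]
width: 0.0003
```

Request:
{"op": "carry_out", "data": {"offset": [[0, 0.3, 0], [0, 0.6, 0]], "turn": [0, 0]}}

```text
time: 46.55
tcp_pos: [0.5768, 0.234, 0.1346]
ee_rot: [-0.469, 0.469, -0.529, 0.53]
contact_force: [-3.0, -4.1, 8.1]
width: -0.0
```

Request:
{"op": "carry_out", "data": {"offset": [[0, 0.2, 0], [0, 0.4, 0]], "turn": [0, 0]}}

```text
time: 46.75
tcp_pos: [0.5773, 0.2343, 0.1324]
ee_rot: [-0.47, 0.469, -0.528, 0.53]
contact_force: [-9.9, -8.3, 37.4]
width: -0.0001
```

Request:
{"op": "carry_out", "data": {"offset": [[0, 0.1, 0], [0, 0.2, 0]], "turn": [0, 0]}}

```text
time: 46.95
tcp_pos: [0.5775, 0.2344, 0.1323]
ee_rot: [-0.47, 0.468, -0.528, 0.53]
contact_force: [-12.5, -9.9, 47.2]
width: -0.0003
```

Left wedge home too. Lift and move aside for checks from all cameras.

Request:
{"op": "carry_out", "data": {"offset": [[0, -4, 0], [0, -8.5, 0], [0, -13, 0], [4, -15, -2], [8, -15, -4], [12, -15, -6], [16, -15, -8], [16, -15, -8], [16, -15, -8]], "turn": [0, 0, 0, 0, 0, 0, 0, 0, 0]}}

```text
time: 47.85
tcp_pos: [0.478, 0.0844, 0.2782]
ee_rot: [-0.469, 0.468, -0.529, 0.53]
contact_force: [-0.3, 0.2, -0.6]
width: 0.0001
```

Run:
```python
from h import *
T,s=toolT(); print(tobox(T[:3,3]).round(4),s['contact_force'],s['time'])
save(read_camera('wrist'),'w19.png'); save(read_camera('top'),'t19.png')
im=read_camera('scene'); cv2.imwrite('pics/s19z.png',cv2.resize(im[110:290,220:400,::-1],None,fx=3.2,fy=3.2,interpolation=cv2.INTER_CUBIC)); np.save('w19T.npy',T)
```

```text
[-0.0964 -0.0024  0.2782] [-0.30649309  0.1728924  -0.60161869] 47.85
```

View pics/w19.png

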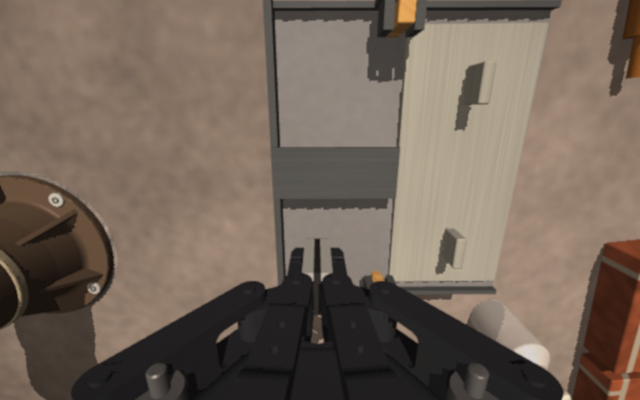

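View pics/t19.png

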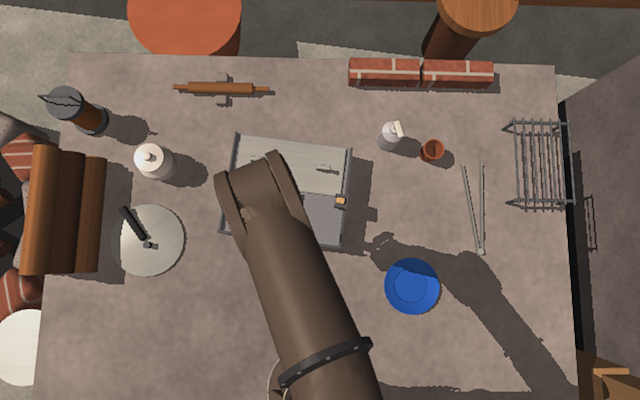

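View pics/s19z.png

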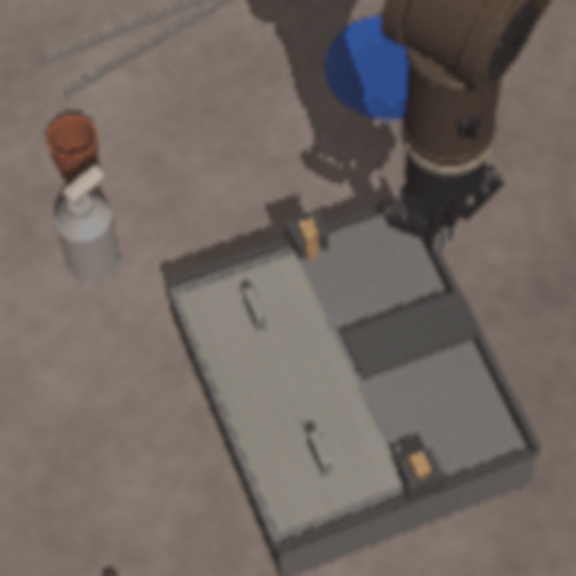

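The shutter is closed and both wedges are low. The plate, soap, cup, chimta, lid and jar look to be where they started. One numeric check of the shutter edge before I hand in.

Run:
```python
from h import *
T=np.load('w19T.npy'); f=lambda p,z:tobox(ray('wrist',p,z,T)).round(4)
print('rear edge',f((404,40),.088),f((391,280),.088)); print('front',f((547,25),.088),f((494,285),.088))
print('lugL',f((487,83),.122),'lugR',f((459,250),.122))
print('far rim L', f((560,8),.09))
a=cv2.imread('pics/top0.png').astype(int);b=cv2.imread('pics/t19.png').astype(int)
for n,(x,y) in dict(lid=(150,240),jar=(153,160),soap=(391,135),cup=(432,150),chimta=(475,200),plate=(412,286)).items():
    print(n,np.abs(a[y-20:y+20,x-20:x+20]-b[y-20:y+20,x-20:x+20]).mean().round(2))
```

```text
rear edge [-0.0025  0.1439  0.088 ] [ 0.0058 -0.1483  0.088 ]
front [0.1446 0.1571 0.088 ] [ 0.1483 -0.157   0.088 ]
lugL [0.0732 0.0988 0.122 ] lugR [ 0.073  -0.0847  0.122 ]
far rim L [0.1527 0.1717 0.09  ]
lid 9.93
jar 9.94
soap 9.48
cup 7.44
chimta 9.42
plate 11.58
```

```bash
python3 -c "
from rig import *
print(finish_job())"
```

```text
the job is handed in; nothing more can be done
None
```

The job is done and handed in at about 48 s. All four tins are in the bay, the shutter is shut and both wedges are down. The hand-in gave no verdict, so this rests on my own checks:

- **Tins:** I set all four in a row in the bay. A wrist picture taken after the last one went in showed them upright. The closed shutter now hides them, so that is the last time I saw them.
- **Shutter:** I pushed the two lugs in turn, and neither end got more than about 12 mm ahead, judging by the tool positions and the plate angles I checked. Each end was pushed until the force rose against its stop. The final wrist picture put the lugs at x +73.2 mm (left) and +73.0 mm (right), against a home of +72.5.
- **Wedges:** Both stopped at 132 mm above the slab, which is their home height. The finger force reached about 50 N there.
- **Other things on the slab:** They sit where they started in the first and last top pictures, judged by eye. A pixel comparison differed by about 7 to 12 grey levels at every object. I took that as picture noise, but did not confirm it.
- **Robot:** The arm was lifted clear of everything, and the force reading was near zero.

Two checks disagreed slightly. The top and wrist cameras differed by 3–5 mm in position. The shutter's rear edge, read roughly from the last wrist picture, sloped by about 8 mm across its width, while the lugs agreed to within 0.2 mm. I trusted the lugs and the stop contacts.

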